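Let the tilting paint board down and set out the paint

ROBOT

A 6-joint arm with a two-finger parallel gripper is mounted at the origin on the work surface. World frame = base frame: x ahead of the robot, y to its left, z up, the work surface at z = 0. Lengths are in m, angles in rad, forces in N, time in s.
With the tool pointing down it reaches from about 0.325 to 0.85 m from the base axis. Payload 4.4 kg.
Tool frame: the origin (TCP) lies midway between the tips of the shut fingers; the grasp point (between the pads) lies 19 mm behind it; z points along the fingers, y is the direction in which the jaws open and shut (so a half turn about z gives the same grasp; the last joint's range is limited). The gripper opens to 94 mm and grips with 3 to 60 N. Pads are 16 mm wide; open, the fingers measure 119 mm over their backs; the gripper's body (75 mm by 177 mm) begins 78 mm behind the grasp point.
Start: joints at [-1.391, 0.207, 1.542, -0, 1.393, -0.15], TCP at [0.186, -0.544, 0.172] pointing down, gripper open.
Joint ranges: [-2.73, 2.73], [-0.86, 2.22], [0.23, 2.46], [-1.11, 4.25], [0.08, 2.63], [-2.82, 2.82]. Speed limits (rad/s): [2.79, 2.79, 3.14, 3.14, 3.14, 3.14].

INTERFACE

Orientations are given as [roll, pitch, yaw] about the fixed x, y, z axes, in that order (R = Rz(yaw) Ry(pitch) Rx(roll)).
In Python, from plant import monitor, optics, manip gives the robot as it stands. The module is installed in compiled form; this text tells all that it offers.
- The arm moves only by the tool step_arm, never from a script. Its argument "deltas" is a list of rows, each an object with "translation": the shift along the tool's x, y, z in m, a list of three; "rot": the turn, a rotation vector about the tool's x, y, z in degrees, a list of three. A call has 1 to 20 rows; each row is the pose to reach, as a shift and turn from the pose commanded when the call began, along the tool's axes at that moment; what a row does not reach only later rows make up. A row lasts 1/10 s, in which the tool goes at most 50 mm and 8.59 degrees, less where a joint would pass 70% of its speed; a pose out of reach is approached as far as the arm can. A call with a gripper value outside its range is refused whole. "hand" is the opening in per cent of the stroke, from 0 (shut) to 100 (fully open), set as the call begins (left out, the last holds). The fingers move at their own pace and stop on an object; the grip force is fixed at half the most. Time passes only in rows, so rows that repeat a pose let the fingers close. It gives the time, the measured TCP pose, the force and the opening at its end, in the units of the state.
- monitor.sense(): the state, without advancing time (a new reading comes with each control period).
- optics.camera(name): name is "scene" or "top"; returns a dict with "color" (420x560x3 uint8, blue, green, red), "range_z" (420x560 float32, m along the optical axis (not along the pixel's ray), 0 where there is no reading), "vertical_fov" (degrees; the focal length in pixels is half the picture's height over the tangent of half this angle, whatever the lens; pixels are square), "cx", "cy" (the principal point, pixels), "rvec" (rotation vector, rad) and "tvec" (3), from world to camera coordinates, as OpenCV has them. Camera axes: x right, y down, z forward; pixel columns grow to the right and rows downward; lengths in m; the calibration is good to about 2 mm. A picture is of the moment at which its call begins.
- manip.finish_job(): hands the job in, once; it reports no verdict.
Trained networks look in a picture, given as the dict that the camera call returned (one of the last four; its "shot" number tells which), for a name from the list of things; names that differ only in an ending like _2 or _b are one class to them, and where a whole thing is asked for, a point or a joint stands for the part that bears it (a point fixed in the world has none). Each returns a list of dicts, best first, with "p" (0 to 1); they miss things now and then, are a little off and sometimes report something else, mostly with a low value. They report only what shows in the picture. A call takes as long as a camera call.
- optics.silhouettes(target, picture): "region" (420x560 bool, what is visible of it) and "bbox" ([centre column, centre row, width, height] in pixels, round what is visible of it).
- optics.pinpoint(target, picture): "uv" ([column, row] in pixels: a listed point, or the origin of a listed thing).
The state is a dict: "t": time; "joint_positions": joint angles; "qd": joint speeds; "joint_torque": joint torques, N m; "position": TCP position; "tcp_rot": TCP orientation; "contact_force": force on the tool from outside, world axes, zero at the start; "torque": the same for the moment, N m; "finger_gap": finger opening in m.
Only numpy, scipy, OpenCV 4.12 (cv2) and the standard library are available. Lean on these libraries where they do the work, as an engineer would, in place of code of your own. Each camera call takes 0.05 s, during which the arm holds its last target.

TASK

The tilting paint board is propped up on its ratchet. Lift it (its steel bar is the handle) through the notches and on past the top one until the pawl with the brass ball tips over and lets go, then let the board down gently until it lies flat and stays there. After that, nest the green paint pot upright in the tapered ring on the board, lowering it in gently, let go and back away; do not disturb the other pots, the amber jar or the yellow tin.

Things in the scene. Friction and masses are not known exactly. Their poses are not given: they have to be found in the camera images.
- board (a joint): Tilt of the paint board about its hinge, rad: 0 = flat on its stop, grows as the free edge rises, hard stop 1.48. The ratchet stops it falling at about 0.24, 0.51, 0.77 and 1.03 (top notch); it can always be raised. Past the top, at about 1.3, the pawl is thrown over; then the board (0.5 kg, 3 to 5 N at the bar) is free and falls flat unless held.
- pawl (a joint): Lean of the ratchet's pawl, rad: a red upright lever with a 26 mm brass ball at its head, beside the hinge, worked by gravity alone. About 0 = leaning in, engaged (up to 0.15 while a tooth passes); past about 0.26 it falls over to 0.85 and stays there, released.
- bar (a point): Centre of the round steel bar that lifts the board: 12 mm thick, 100 mm clear between its arms, parallel to the hinge, 230 mm from it, 50 mm clear of the board's edge; 78 mm above the table when flat. x: away from the hinge in the board's plane, y: along the bar, z: square to the painted face. Taken from above with jaws 40 mm open (wider ones can touch a low board); it turns in the jaws.
- hinge (a point): Point on the hinge line, level with the bar's centre, 78 mm above the table; axes as the bar's (x towards the bar, y along the hinge). The board, plywood with a pale green spotted face, 180 mm from hinge to edge, 200 mm wide, 12 mm thick, swings about this y; its middle plane passes through the hinge. The fixed plywood base below (300 x 260 mm) varies in place and yaw.
- ring (a point): Centre of the tapered aluminium ring on the board, at the level of the face: 36 mm high, bore 37 mm at the bottom widening to 47 mm at the mouth, wall 5 mm. It lies 58 mm from the hinge line, 25 mm to the +y side of the bar's middle, 6 mm above the board's middle plane; z square to the face (up when flat). A pot nested home has its foot about 4 mm above this point.
- pot_mid (a point): Middle of the green paint pot (white lid with a green disc), half-way up: a tapered lidded pot, 85 mm high, 38 mm diameter at the foot and 62 mm at the top, about 0.2 kg (varies). Its z axis is up. Gripped across the outside near the top (56 mm wide 65 mm above the foot). The three pots swap places.
- pot_y_mid (a point): Middle, half-way up, of the yellow pot of the same shape and size: a bystander.
- pot_r_mid (a point): Middle, half-way up, of the red pot of the same shape and size: a bystander.
- jar_mid (a point): Point 50 mm above the foot on the axis of an amber glass jar, 68 mm diameter, 105 mm high: a bystander.
- tin_mid (a point): Middle, half-way up, of a steel paint tin with a yellow and green band, 91 mm diameter, 114 mm high: a bystander.

How it is judged:
On the way, in this order (a step that is already met when the one before it is completed fails the run):
1. the board is lifted past the top notch and the pawl tips over (value of joint board above 1.15 rad and value of joint pawl above 0.6 rad), for 0.05 s.
2. the board lies flat, before the pot is put in the ring (value of joint board below 0.04 rad and distance between pot_mid and ring above 0.08 m), for 0.2 s.
At the end, for the whole second after the job is handed in: The board lies flat (below 0.04 rad) and the green pot stands nested in the ring: its middle within 6 mm of the ring's axis and less than 53 mm above the board's face (46.5 mm when fully home), upright within 0.1 rad, at rest and released (value of joint board below 0.04 rad and horizontal distance between pot_mid and ring below 0.006 m and z of pot_mid in the frame of ring below 0.053 m and angle between pot_mid's own z axis and vertical below 0.1 rad and linear speed of pot below 0.02 m/s and contact force between the fingers and pot below 0.1 N); the robot touches nothing.
It fails at once if the board is dropped: it comes down the last 0.15 rad faster than 1.2 rad/s (value of joint board below 0.15 rad and velocity of joint board below -1.2 rad/s).
It fails at once if the green pot is dropped into the ring (faster than 0.5 m/s close to it) (distance between pot_mid and ring below 0.1 m and linear speed of pot above 0.5 m/s).
It fails at once if another pot, the jar or the tin is shifted by more than 25 mm (distance of any of pot_y_mid, pot_r_mid, jar_mid, tin_mid from where it was at the start of the episode above 0.025 m).
It also fails if it takes over 64 s, if anything falls off the work surface, if the arm or the gripper's body presses on something with over 40 N, if the wrist force passes 120 N, or if a joint passes its speed limit or range.

## Working session

There is one attempt and no reset: what is moved stays moved. The work goes in short steps, Python scripts to look and compute and a tool call to move; the robot and the scene stay as the last step left them, time stands still between calls to the robot, and variables do not carry over. Pictures are saved under pics/ and viewed, and the job is handed in when it is done.

Besides the shell and the picture viewer there is one more tool, called after "Request:" by a JSON object that holds its "method" and its "body". step_arm: Moves the arm, as the interface text tells. Its arguments: {"type":"object","properties":{"deltas":{"type":"array","items":{"type":"object","properties":{"translation":{"type":"array","items":{"type":"number"}},"rot":{"type":"array","items":{"type":"number"}}}}},"hand":{"type":"number"}},"required":["deltas"]}

```bash
mkdir -p pics; cat > h.py <<'E'
import numpy as np, cv2
from plant import monitor, optics, manip
from scipy.spatial.transform import Rotation as R
def K(p):
    h=p['color'].shape[0]; f=h/2/np.tan(np.radians(p['vertical_fov'])/2); return f
def back(p,u,v,z):
    f=K(p); c=np.array([(u-p['cx'])*z/f,(v-p['cy'])*z/f,z])
    Rm=cv2.Rodrigues(np.array(p['rvec'],float))[0]; return Rm.T@(c-np.array(p['tvec']).ravel())
def cloud(p,mask):
    v,u=np.nonzero(mask&(p['range_z']>0)); z=p['range_z'][v,u]; f=K(p)
    c=np.stack([(u-p['cx'])*z/f,(v-p['cy'])*z/f,z],1)
    Rm=cv2.Rodrigues(np.array(p['rvec'],float))[0]; return (c-np.array(p['tvec']).ravel())@Rm
def proj(p,X):
    Rm=cv2.Rodrigues(np.array(p['rvec'],float))[0]; c=np.atleast_2d(X)@Rm.T+np.array(p['tvec']).ravel(); f=K(p)
    return np.stack([f*c[:,0]/c[:,2]+p['cx'],f*c[:,1]/c[:,2]+p['cy']],1)
def ray(p,uv):
    Rm=cv2.Rodrigues(np.array(p['rvec'],float))[0]; o=-Rm.T@np.array(p['tvec']).ravel(); f=K(p)
    d=Rm.T@np.array([(uv[0]-p['cx'])/f,(uv[1]-p['cy'])/f,1]); return o,d
def atz(p,uv,z):
    o,d=ray(p,uv); return o+d*(z-o[2])/d[2]
E
python3 - <<'E'
from h import *
np.set_printoptions(precision=4,suppress=True)
print(monitor.sense())
for n in ['scene','top']:
    p=optics.camera(n); cv2.imwrite(f'pics/{n}0.png',p['color'])
    print(n,p['vertical_fov'],p['cx'],p['cy'],p['rvec'],p['tvec'],ray(p,(0,0))[0])
    for t in ['board','pawl','bar','hinge','ring','pot_mid','pot_y_mid','pot_r_mid','jar_mid','tin_mid']:
        a=optics.pinpoint(t,p)[:2]
        print(t,[(np.round(x['uv'],1),round(x['p'],2)) for x in a])
        s=optics.silhouettes(t,p)[:1]
        for x in s:
            c=cloud(p,x['region']); print('   ',np.round(x['bbox']),round(x['p'],2),np.median(c,0) if len(c) else '',c.min(0) if len(c) else '',c.max(0) if len(c) else '')
E
```

```text
{'t': 0.0, 'joint_positions': array([-1.3915,  0.2074,  1.5429, -0.    ,  1.3935, -0.1505]), 'qd': array([ 0.0004, -0.0002,  0.0002,  0.    , -0.0003,  0.0001]), 'joint_torque': array([ -0.0001, -37.0883, -28.1416,   0.0696,   0.0358,  -0.0002]), 'position': array([ 0.1861, -0.5432,  0.1711]), 'tcp_rot': array([-3.1394, -0.0003,  0.3298]), 'contact_force': array([-0.324 ,  0.2512, -0.0543]), 'torque': array([-0.0585, -0.0151, -0.0085]), 'finger_gap': 0.09412530867672157}
scene 50.79980192088979 279.98338326787376 208.35134398874925 [ 2.1428  0.6818 -0.3084] [-0.4198 -0.1659  1.2834] [ 0.9705 -0.6844  0.6638]Traceback (most recent call last):
  File "<stdin>", line 8, in <module>
ValueError: it knows: bar, hinge, jar_mid, pot_mid, pot_r_mid, pot_y_mid, ring, tin_mid
```

```bash
python3 - <<'E'
from h import *
np.set_printoptions(precision=4,suppress=True)
for n in ['scene','top']:
    p=optics.camera(n); cv2.imwrite(f'pics/{n}0.png',p['color'])
    print(n,p['vertical_fov'],p['cx'],p['cy'],p['rvec'],p['tvec'],ray(p,(0,0))[0])
    for t in ['board','pawl','bar','hinge','ring','pot_mid','pot_y_mid','pot_r_mid','jar_mid','tin_mid']:
      try:
        a=optics.pinpoint(t,p)[:2]
        print(t,[(np.round(x['uv'],1),round(x['p'],2)) for x in a])
      except ValueError as e: print(t,e)
      try:
        s=optics.silhouettes(t,p)[:1]
        for x in s:
            c=cloud(p,x['region']); print('   ',np.round(x['bbox']),round(x['p'],2),np.median(c,0) if len(c) else '',c.min(0) if len(c) else '',c.max(0) if len(c) else '')
      except ValueError as e: print(t,e)
E
```

```text
scene 50.79980192088979 279.98338326787376 208.35134398874925 [ 2.1428  0.6818 -0.3084] [-0.4198 -0.1659  1.2834] [ 0.9705 -0.6844  0.6638]
board it knows: bar, hinge, jar_mid, pot_mid, pot_r_mid, pot_y_mid, ring, tin_mid
    [339. 163. 108. 139.] 0.96 [0.6026 0.1128 0.1482] [ 0.3119 -0.0142 -0.0051] [0.7167 0.7421 0.2455]
pawl it knows: bar, hinge, jar_mid, pot_mid, pot_r_mid, pot_y_mid, ring, tin_mid
    [364. 222.  27.  45.] 0.7 [0.7224 0.001  0.0858] [ 0.6834 -0.0187  0.0081] [0.7347 0.1636 0.1285]
bar [(array([365. , 103.3]), 0.96)]
    [365. 225.  25.  42.] 0.66 [0.7225 0.0013 0.0859] [ 0.6973 -0.0187  0.0085] [0.735  0.0743 0.1285]
hinge [(array([320.6, 188.7]), 0.9)]
    [341. 163. 108. 142.] 0.86 [0.6015 0.1138 0.1464] [ 0.2738 -0.0142 -0.0051] [0.7206 0.7432 0.2435]
ring [(array([322.1, 163.3]), 0.56)]
    [342. 164. 109. 142.] 0.68 [0.6025 0.113  0.1479] [ 0.2738 -0.0142 -0.0034] [0.7136 0.7421 0.2455]
pot_mid [(array([186.9, 255.9]), 0.94)]
    [187. 255.  30.  46.] 0.59 [ 0.4742 -0.2635  0.078 ] [ 0.3576 -0.2837 -0.0031] [ 0.494  -0.2075  0.0874]
pot_y_mid [(array([208.8
[... 1511 characters left out ...]
0.0907]
pot_y_mid [(array([204.8, 215. ]), 0.54), (array([305.9, 307.1]), 0.22)]
    [373. 224.  29.  23.] 0.88 [ 0.5669 -0.3028  0.0854] [ 0.539  -0.3585 -0.0037] [ 0.6174 -0.2745  0.0915]
pot_r_mid [(array([401.1, 248.9]), 0.76)]
    [404. 246.  32.  29.] 0.78 [ 0.5178 -0.3777  0.0853] [ 0.4905 -0.4373 -0.0039] [ 0.5496 -0.3513  0.0915]
jar_mid [(array([306.4, 309.2]), 0.89), (array([400.2, 247.6]), 0.44)]
    [306. 307.  32.  26.] 0.97 [ 0.3721 -0.1526  0.1052] [ 0.3401 -0.1832 -0.0009] [ 0.4034 -0.123   0.1097]
tin_mid [(array([359.8, 163. ]), 0.78), (array([371.1, 225.6]), 0.68)]
    [359. 162.  44.  50.] 0.82 [ 0.715  -0.262   0.1095] [ 0.681  -0.3416 -0.0047] [ 0.7704 -0.222   0.1183]
```

View pics/scene0.png

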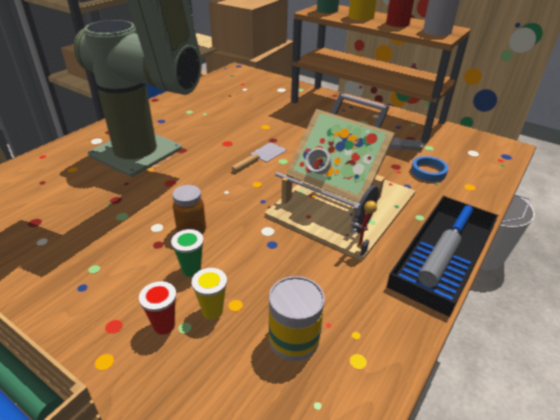

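View pics/top0.png

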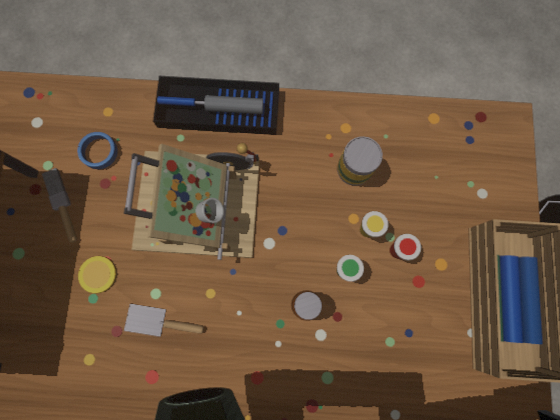

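Scene: board tilted about mid-way, bar at (365,103) in the scene view and (131,181) in top; green pot at (187,255)/(350,268), the jar and the other pots near it. Next I triangulate.

```bash
cat >> h.py <<'E'
def tri(p,a,q,b):
    o1,d1=ray(p,a); o2,d2=ray(q,b); d1=d1/np.linalg.norm(d1); d2=d2/np.linalg.norm(d2)
    A=np.stack([d1,-d2],1); s=np.linalg.lstsq(A,o2-o1,rcond=None)[0]
    x,y=o1+s[0]*d1,o2+s[1]*d2; return (x+y)/2,np.linalg.norm(x-y)
E
python3 - <<'E'
from h import *
np.set_printoptions(precision=4,suppress=True)
S=optics.camera('scene');T=optics.camera('top')
np.savez('c0.npz',**{k+n:np.array(p[k]) for n,p in (('S',S),('T',T)) for k in p})
pts={}
for t in ['bar','hinge','ring','pot_mid','jar_mid']:
    a=optics.pinpoint(t,S);b=optics.pinpoint(t,T)
    if a and b: pts[t]=tri(S,a[0]['uv'],T,b[0]['uv']); print(t,a[0]['uv'],b[0]['uv'],*pts[t])
# board plane
c=[]
for p in (S,T):
    s=optics.silhouettes('board',p)
    if s: 
        x=cloud(p,cv2.erode(s[0]['region'].astype(np.uint8),np.ones((5,5)))>0); x=x[(x[:,2]>.08)&(x[:,2]<.3)]; c.append(x)
X=np.vstack(c); rng=np.random.default_rng(0); best=None
for i in range(800):
    q=X[rng.choice(len(X),3,False)]; n=np.cross(q[1]-q[0],q[2]-q[0]); L=np.linalg.norm(n)
    if L<1e-5: continue
    n/=L; m=abs((X-q[0])@n)<.003
    if best is None or m.sum()>best.sum(): best=m
Y=X[best]; ce=Y.mean(0); n=np.linalg.svd(Y-ce,full_matrices=False)[2][2]; n*=np.sign(n[2])
print(len(X),len(Y),ce,n,'tilt',np.arccos(n[2]),'fall dir yaw',np.arctan2(-n[1],-n[0]))
h=np.cross(n,[0,0,1]); h/=np.linalg.norm(h)
xd=np.array([-n[0],-n[1],0]);xd/=np.linalg.norm(xd)
# hinge line: mid-plane (6mm below face) at z=.078
th=np.arccos(n[2]); up=np.cross(n,np.cross([0,0,1],n)); up/=np.linalg.norm(up)
c2=ce-6e-3*n; hl=c2+up*(.078-c2[2])/up[2]
print('xd',xd,'hingeline pt',hl,'bar dist',(pts['bar'][0]-hl)@up, 'hinge net offs',(pts['hinge'][0]-hl)@xd,(pts['bar'][0]-c2)@n)
yd=np.cross([0,0,1],xd)
e=(Y-hl)@up; l=(Y-hl)@yd; print('extent',np.percentile(e,[1,99]),np.percentile(l,[1,99]),'bar l',(pts['bar'][0]-hl)@yd,'ring l',(pts['ring'][0]-hl)@yd,(pts['ring'][0]-hl)@up,'hinge l',(pts['hinge'][0]-hl)@yd)
E
```

```text
bar [362.7, 100.8] [130.3, 180.9] [0.5901 0.2169 0.2393] 0.005311453098969646
hinge [321.4, 192.5] [221.0, 207.4] [0.5863 0.058  0.0689] 0.001266558495667674
ring [320.7, 164.2] [203.2, 214.4] [0.5585 0.0906 0.1182] 0.002755464652258213
pot_mid [191.3, 253.7] [347.1, 268.8] [ 0.4642 -0.2506  0.0444] 0.00501504372791989
jar_mid [187.4, 210.2] [305.0, 305.6] [ 0.3692 -0.1569  0.0524] 0.002790256716822056
11940 9909 [0.5927 0.1215 0.1549] [ 0.0014 -0.6893  0.7245] tilt 0.7604799220906483 fall dir yaw 1.5728887789843262
xd [-0.0021  1.      0.    ] hingeline pt [0.5929 0.0494 0.078 ] bar dist 0.2325653745312505 hinge net offs 0.00860451666873986 0.0014457291081019774
extent [0.0151 0.2325] [-0.0911  0.098 ] bar l 0.002448876771550712 ring l 0.03423871025894258 0.05764198472979354 hinge l 0.0065063710527629905
```

```bash
python3 - <<'E'
from h import *
np.set_printoptions(precision=4,suppress=True)
d=np.load('c0.npz')
P={n:{k[:-1]:d[k] for k in d.files if k[-1]==n} for n in 'ST'}
for n,p in P.items():
    X=cloud(p,np.ones((420,560),bool))
    m=(abs(X[:,0]-.59)<.045)&(X[:,1]>.19)&(X[:,1]<.245)&(X[:,2]>.21)&(X[:,2]<.26)
    Y=X[m]; print(n,len(Y),Y.mean(0),np.percentile(Y,[5,95],axis=0))
    # restrict top-of-bar
    if len(Y)>10:
        k=np.polyfit(Y[:,0],Y[:,1],1); print('slope',k)
    m=(abs(X[:,0]-.59)<.15)&(X[:,1]>.19)&(X[:,1]<.25)&(X[:,2]>.19)&(X[:,2]<.27)
    Y=X[m];print(np.percentile(Y[:,0],[1,99]))
    # base slab
    m=(X[:,2]>.01)&(X[:,2]<.04)&(abs(X[:,0]-.59)<.2)&(X[:,1]>-.08)&(X[:,1]<.3)
    Y=X[m]; print('base',np.median(Y[:,2]),cv2.minAreaRect(Y[:,:2].astype(np.float32)))
E
```

```text
S 196 [0.5912 0.2115 0.2376] [[0.5502 0.2077 0.2319]
 [0.6305 0.2165 0.2416]]
slope [-0.0095  0.217 ]
[0.5257 0.6498]
base 0.011260572243089384 ((0.6080677509307861, 0.12787844240665436), (0.2614203989505768, 0.3029778003692627), 0.29238587617874146)
T 278 [0.5899 0.2159 0.2419] [[0.55   0.2114 0.2381]
 [0.6306 0.2217 0.2449]]
slope [-0.0002  0.216 ]
[0.526  0.6494]
base 0.01280295478926847 ((0.6085911989212036, 0.13195806741714478), (0.26072168350219727, 0.30091235041618347), 0.2064312994480133)
```

Request:
{"method": "step_arm", "body": {"deltas": [{"translation": [0, 0, -0.05], "rot": [0, 0, 0]}, {"translation": [0, 0, -0.1], "rot": [0, 0, 0]}, {"translation": [0, 0, -0.15], "rot": [0, 0, 0]}, {"translation": [0, 0, -0.2], "rot": [0, 0, 0]}, {"translation": [0, 0, -0.2], "rot": [0, 0, 0]}], "hand": 42}}

```text
t: 3.15
position: [0.1869, -0.5475, 0.3823]
tcp_rot: [3.125, 0.003, 0.33]
contact_force: [-0.3, -0.1, 0.4]
finger_gap: 0.0574
```

Request:
{"method": "step_arm", "body": {"deltas": [{"translation": [0.035, -0.033, 0], "rot": [0, 0, 1]}, {"translation": [0.07, -0.066, 0], "rot": [0, 0, 2]}, {"translation": [0.105, -0.099, 0], "rot": [0, 0, 3]}, {"translation": [0.14, -0.132, 0], "rot": [0, 0, 4]}, {"translation": [0.175, -0.165, 0], "rot": [0, 0, 5]}, {"translation": [0.21, -0.198, 0], "rot": [0, 0, 6]}, {"translation": [0.245, -0.231, 0], "rot": [0, 0, 7]}, {"translation": [0.28, -0.264, 0], "rot": [0, 0, 8]}, {"translation": [0.314, -0.296, 0], "rot": [0, 0, 9]}, {"translation": [0.349, -0.328, 0], "rot": [0, 0, 10]}, {"translation": [0.384, -0.361, 0], "rot": [0, 0, 11]}, {"translation": [0.419, -0.394, 0], "rot": [0, 0, 12]}, {"translation": [0.454, -0.427, 0], "rot": [0, 0, 13]}, {"translation": [0.489, -0.46, 0], "rot": [0, 0, 14]}, {"translation": [0.524, -0.493, 0], "rot": [0, 0, 15]}, {"translation": [0.559, -0.526, 0], "rot": [0, 0, 16.5]}, {"translation": [0.594, -0.558, 0], "rot": [0, 0, 18]}, {"translation": [0.628, -0.591, 0], "rot": [0, 0, 18.9]}, {"translation": [0.628, -0.591, 0], "rot": [0, 0, 18.9]}, {"translation": [0.628, -0.591, 0], "rot": [0, 0, 18.9]}]}}

```text
t: 5.15
position: [0.5886, 0.2191, 0.3702]
tcp_rot: [3.14, 0.003, 0.002]
contact_force: [-0.4, -0.5, 1.1]
finger_gap: 0.0393
```

Request:
{"method": "step_arm", "body": {"deltas": [{"translation": [0.001, 0.0035, 0.04], "rot": [0, 0, 0]}, {"translation": [0.001, 0.0035, 0.08], "rot": [0, 0, 0]}, {"translation": [0.001, 0.0035, 0.115], "rot": [0, 0, 0]}, {"translation": [0.001, 0.0035, 0.14], "rot": [0, 0, 0]}, {"translation": [0.001, 0.0035, 0.152], "rot": [0, 0, 0]}, {"translation": [0.001, 0.0035, 0.152], "rot": [0, 0, 0]}]}}

```text
t: 5.75
position: [0.5885, 0.2135, 0.2188]
tcp_rot: [3.141, 0.003, -0.002]
contact_force: [0.3, -0.1, 0.2]
finger_gap: 0.0393
```

```bash
python3 - <<'E'
from h import *
p=optics.camera('scene'); print(monitor.sense()['position'],monitor.sense()['contact_force'])
cv2.imwrite('pics/s1.png',cv2.resize(p['color'][40:260,220:500],None,fx=2.7,fy=2.7))
E
```

```text
[0.58984547 0.21396771 0.22078104] [-0.02105458 -0.37231672  0.18153203]
```

View pics/s1.png

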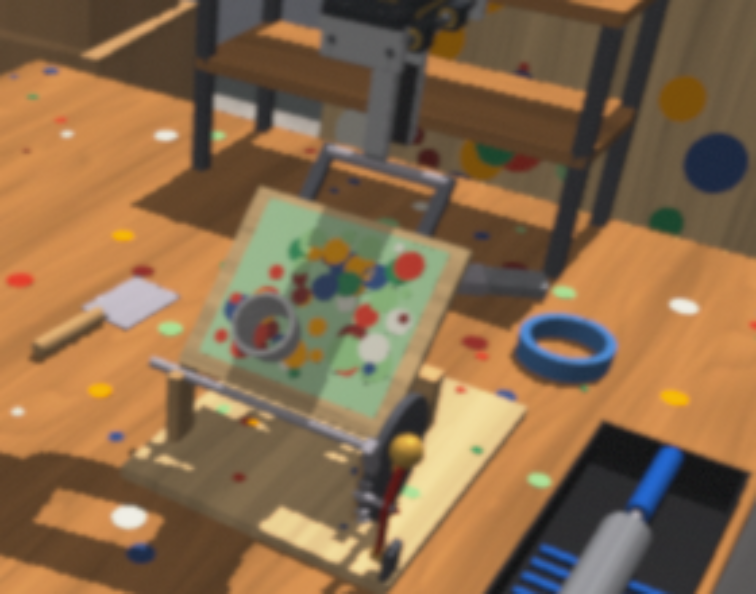

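```bash
python3 - <<'E'
from h import *
d=np.load('c0.npz')
p={k[:-1]:d[k] for k in d.files if k[-1]=='S'}
for X in [(.59,.214,.22),(.59,.194,.22),(.59,.19,.218),(.59,.2155,.237),(.64,.2155,.237),(.54,.2155,.237)]:
    u=proj(p,X)[0]; print(X,u,(u-[220,40])*2.7)
q=optics.camera('top')
cv2.imwrite('pics/t1.png',cv2.resize(q['color'][120:280,60:290],None,fx=3.3,fy=3.3)); print(monitor.sense()['position'])
X=cloud(q,np.ones((420,560),bool))
q=optics.camera('scene');X=cloud(q,np.ones((420,560),bool))
m=(abs(X[:,0]-.59)<.02)&(abs(X[:,1]-.21)<.06)&(X[:,2]>.18)&(X[:,2]<.33)
Y=X[m];
for z in np.arange(.2,.33,.01):
    s=Y[abs(Y[:,2]-z)<.005]
    if len(s): print(round(z,2),len(s),s[:,0].min(),s[:,0].max(),s[:,1].min(),s[:,1].max(),np.median(s[:,1]))
E
```

```text
(0.59, 0.214, 0.22) [362.11137614 108.61149595] [383.70071557 185.25103905]
(0.59, 0.194, 0.22) [358.20750693 111.63540109] [373.1602687  193.41558294]
(0.59, 0.19, 0.218) [357.30428746 113.05447583] [370.72157613 197.24708474]
(0.59, 0.2155, 0.237) [363.38416848 101.54071397] [387.13725491 166.15992771]
(0.64, 0.2155, 0.237) [383.4383636  107.20790198] [441.28358172 181.46133535]
(0.54, 0.2155, 0.237) [344.17866726  96.11336145] [335.28240161 151.50607592]
[0.5908031  0.2144346  0.22214885]
0.2 106 0.5707052717771854 0.6099716555852226 0.15922255763660273 0.17714378240650988 0.16878392803580328
0.21 6 0.5745491461880077 0.6037874582289585 0.17188737897839307 0.17479864912690024 0.17379019006676533
0.23 22 0.5711780328984308 0.6097596133998978 0.20905477978118692 0.21417647499906392 0.2108938492095338
0.24 65 0.5703697935340936 0.6099885507290367 0.20713280010617513 0.22025967013853512 0.21105224146834542
0.25 4 0.5825595993797661 0.5978788551763583 0.19284127792008213 0.23887670231908512 0.2341424810019082
0.26 63 0.5797985550038972 0.600271737061222 0.18025099034600386 0.2436760619852339 0.23287724494063372
0.27 81 0.5806676177471464 0.5999477792150903 0.17828934585352102 0.24294870642136807 0.18836357427777348
0.28 79 0.5803009632975278 0.6009761901158794 0.17835875177579597 0.2478935852513739 0.1934737158253536
0.29 85 0.5790337846482323 0.6003142402119195 0.17839697888035433 0.2472640521205383 0.19220223789896548
0.3 86 0.5811217909087263 0.6000756707699607 0.17900254787919725 0.24578189862285912 0.1900135665252577
0.31 87 0.5808297981148162 0.5998656107787378 0.1779023777607816 0.24333259766862983 0.19034401939191214
0.32 86 0.5799775506666214 0.6000764413013588 0.17845575054162274 0.24543233015298355 0.19084852910206151
```

View pics/t1.png

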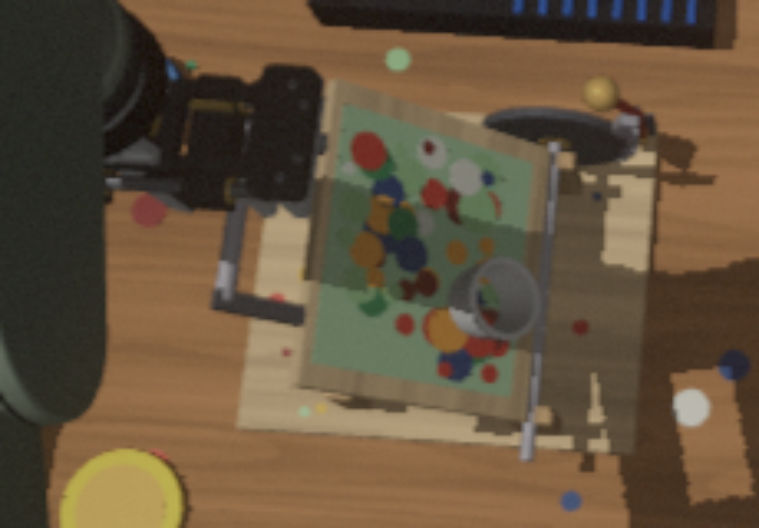

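Request:
{"method": "step_arm", "body": {"deltas": [{"translation": [0, 0, 0.01], "rot": [0, 0, 0]}, {"translation": [0, 0, 0.016], "rot": [0, 0, 0]}, {"translation": [0, 0, 0.016], "rot": [0, 0, 0]}]}}

```text
t: 6.2
position: [0.5892, 0.2149, 0.203]
tcp_rot: [3.141, 0.002, 0.0]
contact_force: [-0.1, -0.7, 0.0]
finger_gap: 0.0395
```

```bash
python3 - <<'E'
from h import *
q=optics.camera('scene'); print(monitor.sense())
cv2.imwrite('pics/s2.png',cv2.resize(q['color'][40:140,320:420],None,fx=6,fy=6,interpolation=cv2.INTER_NEAREST))
r=q['range_z'][40:140,320:420]
cv2.imwrite('pics/s2d.png',cv2.resize(np.clip((r-.9)/.5*255,0,255).astype(np.uint8),None,fx=6,fy=6,interpolation=cv2.INTER_NEAREST))
X=cloud(q,np.ones((420,560),bool))
m=(abs(X[:,0]-.59)<.02)&(abs(X[:,1]-.21)<.06)&(X[:,2]>.18)&(X[:,2]<.33)
Y=X[m];
for z in np.arange(.2,.33,.01):
    s=Y[abs(Y[:,2]-z)<.005]
    if len(s): print(round(z,2),len(s),s[:,0].min(),s[:,0].max(),s[:,1].min(),s[:,1].max(),np.median(s[:,1]))
E
```

```text
{'t': 6.25, 'joint_positions': array([ 2.11937925e-01,  2.96918415e-01,  1.36529842e+00, -1.26071699e-05,
        1.48089695e+00,  1.78259221e+00]), 'qd': array([ 0.00133146, -0.00548631, -0.01369265,  0.00074848,  0.002071  ,
       -0.00084693]), 'joint_torque': array([-2.79546669e-02, -4.17682636e+01, -2.90059197e+01, -2.49104312e-03,
       -8.42013652e-02, -1.15135426e-04]), 'position': array([0.58943707, 0.21499677, 0.20343869]), 'tcp_rot': array([3.14126061e+00, 1.48450641e-03, 1.42934773e-04]), 'contact_force': array([-0.7330829 , -0.57181361, -0.48988188]), 'torque': array([0.01445224, 0.00272384, 0.03160624]), 'finger_gap': 0.039548407007502714}
0.2 106 0.5706842229957666 0.60985704343785 0.15924702700781146 0.1767885208860663 0.16861748997508572
0.21 6 0.5740931919412225 0.6035557081445967 0.16697527287057484 0.17518818383060758 0.17272874908844438
0.23 11 0.5845833253173056 0.6076118882690084 0.20858207588579783 0.23761053718289937 0.2126551563657057
0.24 96 0.5776484107798243 0.6091412535308921 0.1830714637758678 0.24394071197774128 0.21174548920820507
0.25 69 0.5799264931465148 0.5984436794302781 0.1797214594666683 0.24565211491700348 0.18932368783243914
0.26 80 0.5791962716587188 0.5990793706380866 0.17790907876899142 0.24446595670139531 0.19113762401258083
0.27 78 0.5798317122668354 0.5986948274835705 0.1800882505421531 0.24544732659355012 0.22991709544044917
0.28 86 0.5798073836152825 0.5987327365494224 0.17917433890739587 0.2455962209504709 0.18903342883543306
0.29 83 0.5793522833039008 0.5991508072539264 0.17901379595758538 0.2440984035176579 0.19212101704415155
0.3 82 0.5786884940160253 0.5987929813880579 0.17876735627364707 0.24628944418465792 0.18736171667227103
0.31 64 0.5789732129431314 0.5988836906678255 0.17809732931959568 0.2440158774381052 0.18754302681974616
```

View pics/s2.png

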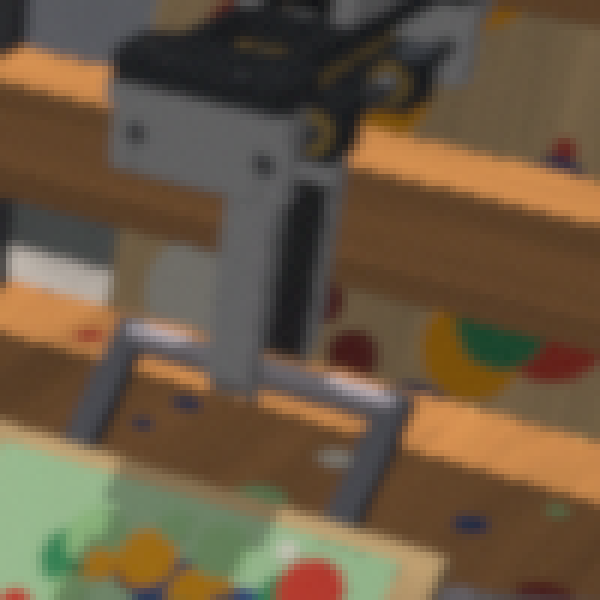

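View pics/s2d.png

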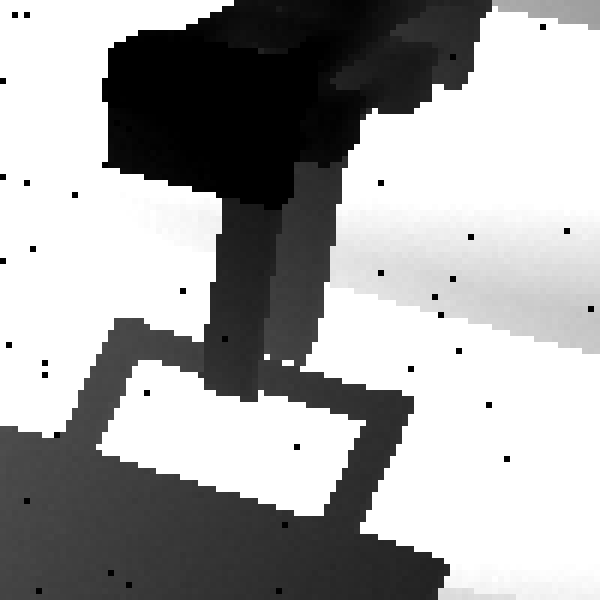

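Request:
{"method": "step_arm", "body": {"deltas": [{"translation": [0, 0, 0.01], "rot": [0, 0, 0]}, {"translation": [0, 0, 0.01], "rot": [0, 0, 0]}]}}

```text
t: 6.45
position: [0.589, 0.2148, 0.1925]
tcp_rot: [3.141, 0.003, 0.0]
contact_force: [0.1, -0.5, 0.1]
finger_gap: 0.0395
```

Request:
{"method": "step_arm", "body": {"deltas": [{"translation": [0, 0, 0], "rot": [0, 0, 0]}, {"translation": [0, 0, 0], "rot": [0, 0, 0]}, {"translation": [0, 0, 0], "rot": [0, 0, 0]}, {"translation": [0, 0, 0], "rot": [0, 0, 0]}, {"translation": [0, 0, 0], "rot": [0, 0, 0]}, {"translation": [0, 0, 0], "rot": [0, 0, 0]}], "hand": 0}}

```text
t: 7.05
position: [0.5902, 0.2157, 0.1948]
tcp_rot: [-3.14, -0.001, 0.0]
contact_force: [-0.3, 1.7, 2.1]
finger_gap: 0.0107
```

```bash
python3 - <<'E'
from h import *
q=optics.camera('scene'); print(monitor.sense())
cv2.imwrite('pics/s3.png',cv2.resize(q['color'][40:140,320:420],None,fx=6,fy=6,interpolation=cv2.INTER_NEAREST))
X=cloud(q,np.ones((420,560),bool))
m=(abs(X[:,0]-.59)<.02)&(abs(X[:,1]-.21)<.06)&(X[:,2]>.18)&(X[:,2]<.33)
Y=X[m];
for z in np.arange(.2,.33,.01):
    s=Y[abs(Y[:,2]-z)<.005]
    if len(s): print(round(z,2),len(s),s[:,0].min(),s[:,0].max(),s[:,1].min(),s[:,1].max(),np.median(s[:,1]))
E
```

```text
{'t': 7.1, 'joint_positions': array([2.12153768e-01, 3.02137344e-01, 1.37646102e+00, 9.81800726e-04,
       1.46189121e+00, 1.78261377e+00]), 'qd': array([-4.95448639e-04, -6.80449638e-04,  6.77499294e-04,  1.39903343e-03,
       -2.27778716e-05, -1.80633380e-03]), 'joint_torque': array([-1.37938164e+00, -4.08719158e+01, -2.80025160e+01, -7.99147915e-01,
        5.67980914e-02,  6.54649557e-03]), 'position': array([0.59019763, 0.21567705, 0.19474773]), 'tcp_rot': array([-3.14040647e+00, -8.73154838e-04,  2.29629478e-04]), 'contact_force': array([-0.20625   ,  1.97957984,  2.17392987]), 'torque': array([0.48415296, 0.00909628, 0.01943852]), 'finger_gap': 0.010697774839739953}
0.2 104 0.5703876781068917 0.609873025761296 0.16054595393742302 0.17713019743191388 0.16831714829948805
0.21 6 0.5709602165755823 0.6092495314553512 0.17152022109224158 0.1755531336549789 0.1737722953443846
0.23 24 0.5703379127528594 0.6084323759606834 0.19979186420387485 0.21331799327935158 0.20609284186327675
0.24 78 0.5703750121744057 0.6095177106890589 0.19442617657282374 0.2312805385564296 0.20663300996808187
0.25 55 0.5796032195320601 0.5996202626028153 0.1941704450212731 0.23272803474894466 0.2005197079395157
0.26 56 0.5795657837605914 0.6002307327491763 0.19485370834768853 0.2330600610619171 0.1998525978582794
0.27 64 0.5794405443058543 0.5993837640966525 0.19467911992176257 0.2314436205493097 0.19952044859803675
0.28 58 0.5809396295175527 0.5994132077435376 0.19414139852582304 0.2325387068538379 0.19869725319092876
0.29 64 0.5796518754516621 0.5996424966561216 0.19469748402106066 0.2325992524541598 0.1987672796115334
0.3 41 0.5808302133130862 0.5997747205547712 0.19491042266800832 0.23072304810334796 0.20680437001926189
0.31 19 0.5928913099704413 0.5999623970844598 0.2022879475480138 0.23083272159705046 0.22239640615377432
0.32 4 0.598957463935827 0.6004439922975134 0.1992912307463864 0.20459976681977954 0.20115673088793024
```

View pics/s3.png

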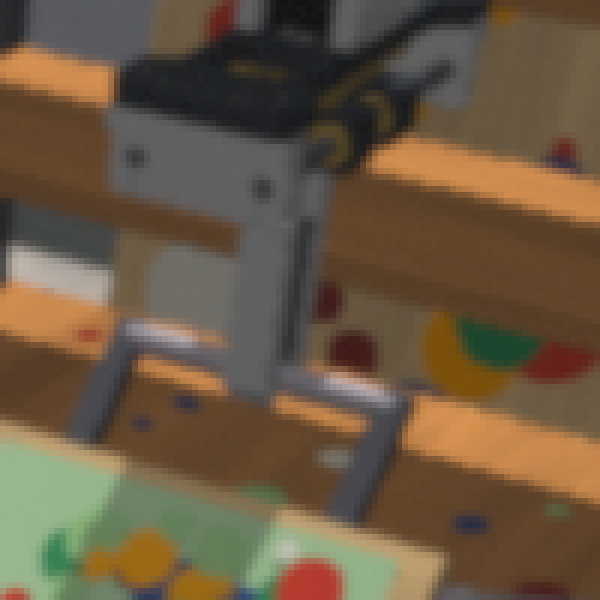

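The tips look to be ~33 mm higher than the reported TCP, so the grip on the bar is marginal (tip ≈ 4 mm below bar centre). I'll open, go lower and regrip.

Request:
{"method": "step_arm", "body": {"deltas": [{"translation": [0, 0, 0], "rot": [0, 0, 0]}, {"translation": [0, 0, 0], "rot": [0, 0, 0]}, {"translation": [0, 0, 0], "rot": [0, 0, 0]}, {"translation": [0, 0, 0.008], "rot": [0, 0, 0]}, {"translation": [0, 0, 0.015], "rot": [0, 0, 0]}, {"translation": [0, 0, 0.015], "rot": [0, 0, 0]}], "hand": 42}}

```text
t: 7.7
position: [0.5886, 0.2146, 0.1769]
tcp_rot: [3.141, 0.004, -0.0]
contact_force: [0.4, -0.8, -0.4]
finger_gap: 0.0396
```

```bash
python3 - <<'E'
from h import *
q=optics.camera('scene'); print(monitor.sense()['position'],monitor.sense()['contact_force'])
cv2.imwrite('pics/s4.png',cv2.resize(q['color'][40:140,320:420],None,fx=6,fy=6,interpolation=cv2.INTER_NEAREST))
E
```

```text
[0.58900669 0.21469627 0.17769467] [-0.19509163  0.45520552 -0.0091832 ]
```

View pics/s4.png

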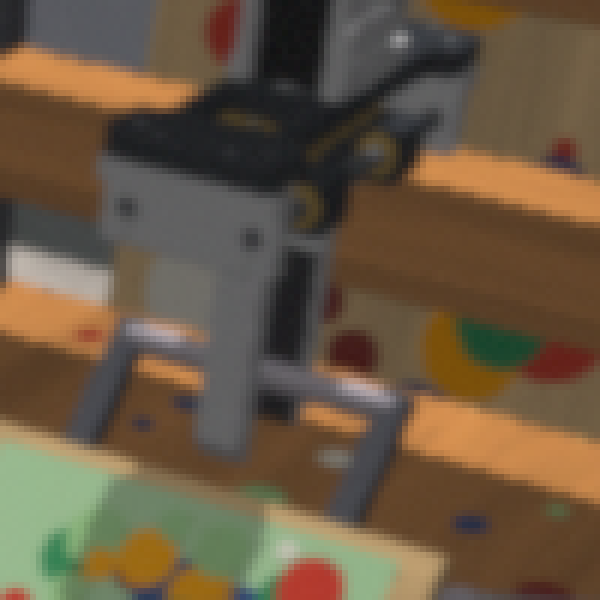

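Request:
{"method": "step_arm", "body": {"deltas": [{"translation": [0, 0, -0.005], "rot": [0, 0, 0]}, {"translation": [0, 0, -0.005], "rot": [0, 0, 0]}]}}

```text
t: 7.95
position: [0.5908, 0.2152, 0.1856]
tcp_rot: [-3.141, -0.002, -0.0]
contact_force: [-0.2, -0.3, -0.4]
finger_gap: 0.0396
```

Request:
{"method": "step_arm", "body": {"deltas": [{"translation": [0, 0, 0], "rot": [0, 0, 0]}, {"translation": [0, 0, 0], "rot": [0, 0, 0]}, {"translation": [0, 0, 0], "rot": [0, 0, 0]}, {"translation": [0, 0, 0], "rot": [0, 0, 0]}, {"translation": [0, 0, 0], "rot": [0, 0, 0]}, {"translation": [0, 0, 0], "rot": [0, 0, 0]}], "hand": 0}}

```text
t: 8.55
position: [0.5899, 0.2156, 0.1844]
tcp_rot: [-3.141, -0.0, 0.0]
contact_force: [-0.4, 1.5, 0.6]
finger_gap: 0.0114
```

Request:
{"method": "step_arm", "body": {"deltas": [{"translation": [0, 0.007, -0.007], "rot": [0, 0, 0]}, {"translation": [0, 0.014, -0.0135], "rot": [0, 0, 0]}, {"translation": [0, 0.023, -0.021], "rot": [0, 0, 0]}, {"translation": [0, 0.032, -0.028], "rot": [0, 0, 0]}, {"translation": [0, 0.0415, -0.0345], "rot": [0, 0, 0]}, {"translation": [0, 0.0515, -0.04], "rot": [0, 0, 0]}, {"translation": [0, 0.0615, -0.0455], "rot": [0, 0, 0]}, {"translation": [0, 0.072, -0.0506], "rot": [0, 0, 0]}, {"translation": [0, 0.072, -0.0506], "rot": [0, 0, 0]}]}}

```text
t: 9.45
position: [0.5902, 0.1416, 0.238]
tcp_rot: [-3.141, -0.002, -0.001]
contact_force: [-2.2, 5.1, 6.4]
finger_gap: 0.0111
```

```bash
python3 - <<'E'
from h import *
q=optics.camera('scene'); print(monitor.sense()['position'],monitor.sense()['contact_force'],monitor.sense()['finger_gap'])
cv2.imwrite('pics/s5.png',cv2.resize(q['color'][40:260,220:500],None,fx=2.7,fy=2.7))
E
```

```text
[0.59022453 0.14204044 0.23778457] [-2.25647797  5.04514233  6.54026908] 0.010909332141327712
```

View pics/s5.png

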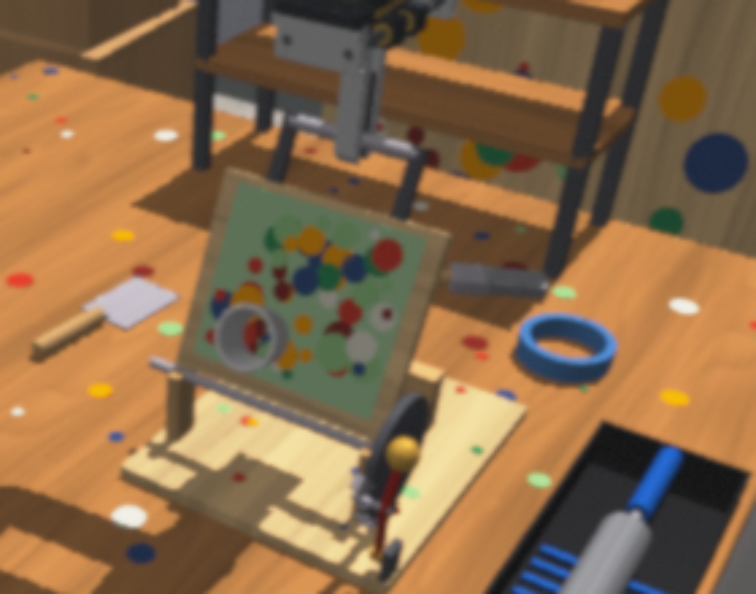

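Request:
{"method": "step_arm", "body": {"deltas": [{"translation": [0, 0.0107, -0.0045], "rot": [0, 0, 0]}, {"translation": [0, 0.0215, -0.0084], "rot": [0, 0, 0]}, {"translation": [0, 0.027, -0.01], "rot": [0, 0, 0]}, {"translation": [0, 0.0325, -0.0117], "rot": [0, 0, 0]}, {"translation": [0, 0.038, -0.0132], "rot": [0, 0, 0]}, {"translation": [0, 0.0436, -0.0145], "rot": [0, 0, 0]}, {"translation": [0, 0.049, -0.0156], "rot": [0, 0, 0]}, {"translation": [0, 0.0549, -0.0167], "rot": [0, 0, 0]}, {"translation": [0, 0.0549, -0.0167], "rot": [0, 0, 0]}, {"translation": [0, 0.0549, -0.0167], "rot": [0, 0, 0]}]}}

```text
t: 10.5
position: [0.5902, 0.0864, 0.2531]
tcp_rot: [3.14, -0.001, -0.001]
contact_force: [-1.2, 1.7, 6.2]
finger_gap: 0.0113
```

```bash
python3 - <<'E'
from h import *
q=optics.camera('scene'); print(monitor.sense()['position'],monitor.sense()['contact_force'],monitor.sense()['finger_gap'])
cv2.imwrite('pics/s6.png',cv2.resize(q['color'][40:260,220:500],None,fx=2.7,fy=2.7))
E
```

```text
[0.59015057 0.08650563 0.25304932] [-0.95196045  1.37398591  6.34008818] 0.01088665555590146
```

View pics/s6.png

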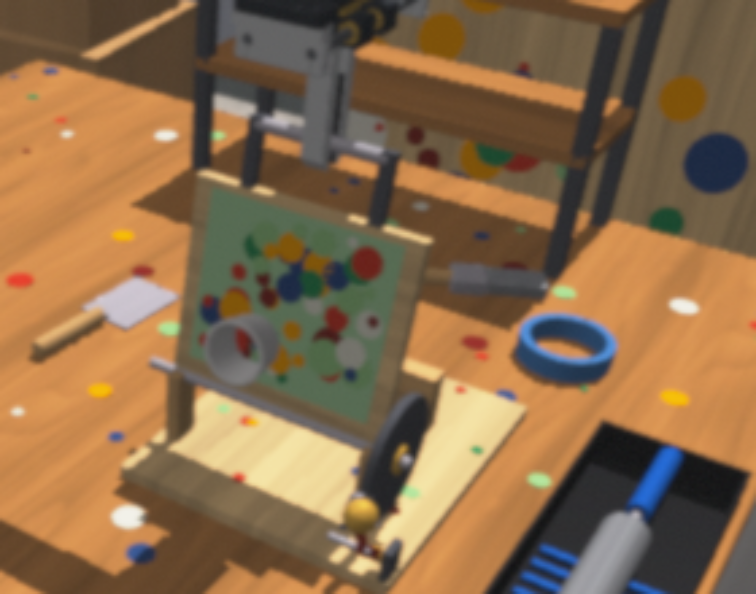

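Pawl has tipped over (ball now low, at crop (360,515)). Lowering along the arc.

Request:
{"method": "step_arm", "body": {"deltas": [{"translation": [0, -0.011, 0.002], "rot": [0, 0, 0]}, {"translation": [0, -0.0224, 0.005], "rot": [0, 0, 0]}, {"translation": [0, -0.0442, 0.0122], "rot": [0, 0, 0]}, {"translation": [0, -0.0652, 0.0216], "rot": [0, 0, 0]}, {"translation": [0, -0.0852, 0.0331], "rot": [0, 0, 0]}, {"translation": [0, -0.1039, 0.0464], "rot": [0, 0, 0]}, {"translation": [0, -0.1211, 0.0616], "rot": [0, 0, 0]}, {"translation": [0, -0.1368, 0.0784], "rot": [0, 0, 0]}, {"translation": [0, -0.1507, 0.0967], "rot": [0, 0, 0]}, {"translation": [0, -0.1627, 0.1163], "rot": [0, 0, 0]}, {"translation": [0, -0.1727, 0.137], "rot": [0, 0, 0]}, {"translation": [0, -0.177, 0.148], "rot": [0, 0, 0]}, {"translation": [0, -0.1806, 0.1586], "rot": [0, 0, 0]}, {"translation": [0, -0.1806, 0.1586], "rot": [0, 0, 0]}]}}

```text
t: 11.95
position: [0.5899, 0.2686, 0.0911]
tcp_rot: [3.141, 0.001, 0.0]
contact_force: [0.6, 0.8, -1.6]
finger_gap: 0.011
```

Request:
{"method": "step_arm", "body": {"deltas": [{"translation": [0, -0.0031, 0.0111], "rot": [0, 0, 0]}, {"translation": [0, -0.0057, 0.0223], "rot": [0, 0, 0]}, {"translation": [0, -0.0077, 0.0336], "rot": [0, 0, 0]}, {"translation": [0, -0.0085, 0.039], "rot": [0, 0, 0]}, {"translation": [0, -0.0092, 0.045], "rot": [0, 0, 0]}, {"translation": [0, -0.0096, 0.051], "rot": [0, 0, 0]}, {"translation": [0, -0.01, 0.0565], "rot": [0, 0, 0]}, {"translation": [0, -0.0102, 0.0625], "rot": [0, 0, 0]}, {"translation": [0, -0.0103, 0.068], "rot": [0, 0, 0]}, {"translation": [0, -0.0103, 0.068], "rot": [0, 0, 0]}]}}

```text
t: 12.95
position: [0.59, 0.2795, 0.0241]
tcp_rot: [-3.141, -0.0, -0.0]
contact_force: [2.6, 3.3, -1.4]
finger_gap: 0.0112
```

```bash
python3 - <<'E'
from h import *
q=optics.camera('scene'); print(monitor.sense()['position'],monitor.sense()['contact_force'],monitor.sense()['finger_gap'])
cv2.imwrite('pics/s7.png',cv2.resize(q['color'][40:260,220:500],None,fx=2.7,fy=2.7))
E
```

```text
[0.59004532 0.27949483 0.0245365 ] [ 1.16701418  2.87536026 -1.70900465] 0.011313359789723077
```

View pics/s7.png

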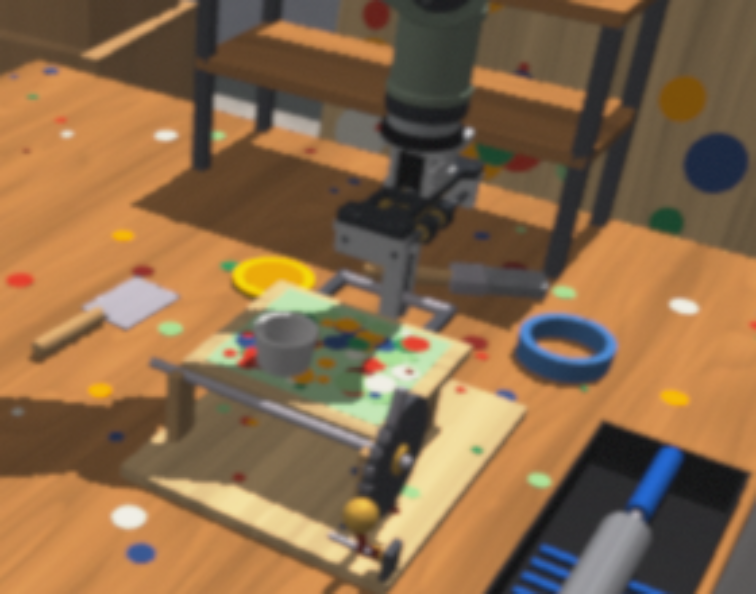

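Request:
{"method": "step_arm", "body": {"deltas": [{"translation": [0, 0, 0.002], "rot": [0, 0, 0]}, {"translation": [0, 0, 0.004], "rot": [0, 0, 0]}, {"translation": [0, 0, 0.005], "rot": [0, 0, 0]}, {"translation": [0, 0, 0.005], "rot": [0, 0, 0]}]}}

```text
t: 13.4
position: [0.5901, 0.2795, 0.02]
tcp_rot: [-3.141, -0.0, -0.0]
contact_force: [1.4, 4.9, -1.2]
finger_gap: 0.0108
```

```bash
cat > plane.py <<'E'
from h import *
np.set_printoptions(precision=4,suppress=True)
def bplane(S):
    X=cloud(S,np.ones((420,560),bool))
    m=(abs(X[:,0]-.59)<.08)&(X[:,1]>.06)&(X[:,1]<.225)&(X[:,2]>.065)&(X[:,2]<.12); Y=X[m]
    for tol in (.01,.006,.004,.004):
        A=np.c_[Y[:,:2],np.ones(len(Y))]; k=np.linalg.lstsq(A,Y[:,2],rcond=None)[0]; r=abs(A@k-Y[:,2]); 
        Y=Y[r<tol]
    return k,len(Y),np.median(Y[:,2])
E
python3 - <<'E'
from plane import *
S=optics.camera('scene'); print(bplane(S)); print(monitor.sense()['position'],monitor.sense()['contact_force'])
E
```

```text
(array([-0.0015,  0.0032,  0.0844]), 1881, np.float64(0.0839408315157573))
[0.5901 0.2795 0.02  ] [ 0.4178  4.8826 -1.4205]
```

Board plane slope ≈ 0.003 rad, face at 0.084: flat. Releasing and rising.

Request:
{"method": "step_arm", "body": {"deltas": [{"translation": [0, 0, 0], "rot": [0, 0, 0]}, {"translation": [0, 0, 0], "rot": [0, 0, 0]}, {"translation": [0, 0, 0], "rot": [0, 0, 0]}, {"translation": [0, 0, 0], "rot": [0, 0, 0]}, {"translation": [0, 0, -0.02], "rot": [0, 0, 0]}, {"translation": [0, 0, -0.05], "rot": [0, 0, 0]}, {"translation": [0, 0, -0.1], "rot": [0, 0, 0]}, {"translation": [0, 0, -0.15], "rot": [0, 0, 0]}, {"translation": [0, 0, -0.2], "rot": [0, 0, 0]}, {"translation": [0, 0, -0.25], "rot": [0, 0, 0]}, {"translation": [0, 0, -0.25], "rot": [0, 0, 0]}], "hand": 42}}

```text
t: 14.55
position: [0.5947, 0.2802, 0.2811]
tcp_rot: [-3.136, -0.017, -0.0]
contact_force: [0.5, 0.5, 0.9]
finger_gap: 0.0396
```

```bash
python3 - <<'E'
from plane import *
S=optics.camera('scene');T=optics.camera('top'); print(bplane(S)); print(monitor.sense()['position'],monitor.sense()['contact_force'])
np.savez('c1.npz',**{k+n:np.array(p[k]) for n,p in (('S',S),('T',T)) for k in p})
for n,p in (('S',S),('T',T)):
    for t in ['pot_mid','jar_mid','ring']:
        print(n,t,[(x['uv'],round(x['p'],2)) for x in optics.pinpoint(t,p)[:2]])
    for t in ['pot_mid','pot_y_mid','pot_r_mid','jar_mid','tin_mid']:
        for x in optics.silhouettes(t,p)[:1]:
            c=cloud(p,x['region'])
            top=np.percentile(c[:,2],95); q=c[c[:,2]>top-.006]
            (cx,cy),r=cv2.minEnclosingCircle(q[:,:2].astype(np.float32))
            print(n,t,round(x['p'],2),'top',top,'c',(cx,cy),r,np.median(q,0))
    X=cloud(p,np.ones((420,560),bool))
    m=(abs(X[:,0]-.568)<.05)&(abs(X[:,1]-.107)<.05)&(X[:,2]>.108)&(X[:,2]<.128)
    q=X[m]; (cx,cy),r=cv2.minEnclosingCircle(q[:,:2].astype(np.float32)); print(n,'ring',len(q),cx,cy,r,np.median(q,0))
    # bar & arms
    m=(abs(X[:,0]-.59)<.08)&(abs(X[:,1]-.28)<.02)&(abs(X[:,2]-.08)<.015); q=X[m]; print('bar',len(q),np.percentile(q,[1,50,99],axis=0))
cv2.imwrite('pics/t8.png',cv2.resize(T['color'][120:350,100:440],None,fx=2.3,fy=2.3))
E
```

```text
(array([-0.0018,  0.0014,  0.0848]), 1896, np.float64(0.08382234464268173))
[0.591  0.279  0.2724] [-0.8205 -0.4138 -1.2224]
S pot_mid [([187.0, 257.6], 0.84)]
S jar_mid [([189.5, 214.8], 0.71)]
S ring [([326.0, 172.6], 0.93)]
S pot_mid 0.83 top 0.08523702786528206 c (0.49108853936195374, -0.2733668088912964) 0.06625054776668549 [ 0.4658 -0.2557  0.0839]
S pot_y_mid 0.74 top 0.08527593362788075 c (0.5682757496833801, -0.3078419864177704) 0.03165721893310547 [ 0.5713 -0.3101  0.0838]
S pot_r_mid 0.67 top 0.11833857896483058 c (0.6357232332229614, 0.03820095956325531) 0.12929517030715942 [0.6977 0.0651 0.1188]
S jar_mid 0.83 top 0.10420637890610923 c (0.37318262457847595, -0.16159245371818542) 0.030055342242121696 [ 0.3761 -0.1629  0.1032]
S tin_mid 0.58 top 0.11192756408408924 c (0.7269268035888672, -0.2707502543926239) 0.045903485268354416 [ 0.7285 -0.2716  0.1089]
S ring 228 0.5629999041557312 0.10647418349981308 0.02999560721218586 [0.5635 0.1073 0.1155]
bar 231 [[0.5254 0.2616 0.0724]
 [0.5886 0.275  0.0805]
 [0.6496 0.2846 0.0841]]
T pot_mid [([345.9, 271.9], 0.84)]
T jar_mid [([
[... 181 characters left out ...]
8]
T pot_y_mid 0.91 top 0.08859830380101034 c (0.5691164135932922, -0.30559882521629333) 0.030490033328533173 [ 0.5683 -0.3058  0.0858]
T pot_r_mid 0.72 top 0.08844101460643958 c (0.519736111164093, -0.3814478814601898) 0.030803978443145752 [ 0.5202 -0.3814  0.0858]
T jar_mid 0.68 top 0.10782663743792101 c (0.37255728244781494, -0.15668298304080963) 0.02979118749499321 [ 0.3722 -0.1569  0.1055]
T tin_mid 0.76 top 0.11422060680728979 c (0.7277442812919617, -0.26750701665878296) 0.04542652517557144 [ 0.7272 -0.2687  0.1109]
T ring 212 0.5631049275398254 0.1092890053987503 0.02833692356944084 [0.5665 0.114  0.1196]
bar 345 [[0.526  0.2612 0.0757]
 [0.586  0.278  0.0834]
 [0.6492 0.2872 0.0875]]
```

View pics/t8.png

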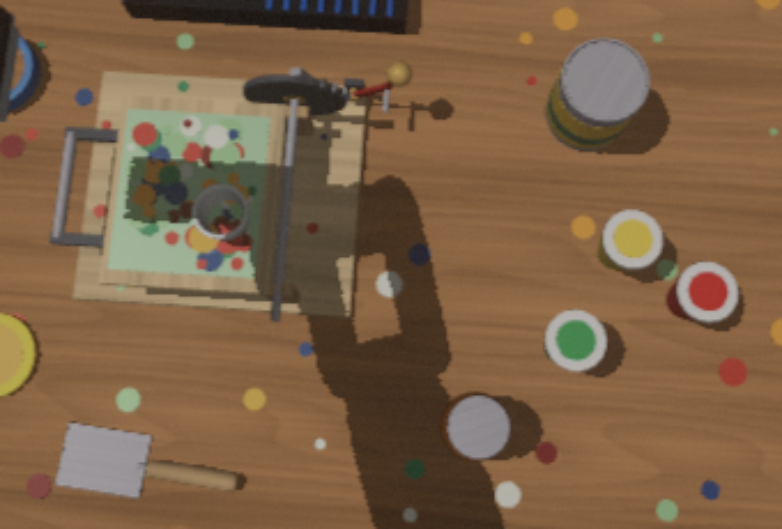

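```bash
python3 - <<'E'
from h import *
d=np.load('c1.npz')
for n in 'ST':
    p={k[:-1]:d[k] for k in d.files if k[-1]==n}
    X=cloud(p,np.ones((420,560),bool))
    m=(abs(X[:,0]-.591)<.1)&(abs(X[:,1]-.279)<.12)&(X[:,2]>.16)
    Y=X[m]
    for z in np.arange(.18,.52,.015):
        s=Y[abs(Y[:,2]-z)<.0075]
        if len(s): print(n,round(z,3),len(s),s.min(0),s.max(0))
E
```

```text
S 0.315 59 [0.58373087 0.24681301 0.31203426] [0.60290147 0.3087518  0.32241799]
S 0.33 122 [0.58248166 0.24498845 0.32260848] [0.60307234 0.31165223 0.33744833]
S 0.345 130 [0.58334575 0.24461174 0.33752151] [0.60414028 0.31176093 0.35235693]
S 0.36 129 [0.58249449 0.24345677 0.35271489] [0.60318502 0.3127854  0.36745171]
S 0.375 132 [0.58315315 0.24347866 0.36764437] [0.60260463 0.3113669  0.38244206]
S 0.39 121 [0.58220678 0.24401659 0.38257049] [0.60220252 0.31218226 0.39721623]
S 0.405 39 [0.5601371  0.19530142 0.39759641] [0.62435045 0.35219944 0.41246179]
S 0.42 417 [0.55813105 0.19454673 0.41253745] [0.62590948 0.35829136 0.4273607 ]
S 0.435 442 [0.55707741 0.18865801 0.42750359] [0.62634703 0.3594656  0.44242853]
S 0.45 360 [0.5582884  0.18692724 0.44250814] [0.62602787 0.29408399 0.45433357]
T 0.315 21 [0.5817784  0.25090153 0.30999497] [0.58599408 0.30819431 0.32234492]
T 0.33 20 [0.58189032 0.24943118 0.32298469] [0.58303482 0.31204361 0.33713435]
T 0.345 20 [0.58181259 0.25035454 0.33812519] [0.58293693 0.31207733 0.35210401]
T 0.36 3 [0.58974937 0.30072306 0.36000633] [0.59224572 0.30112818 0.36315815]
T 0.375 8 [0.58427681 0.30000035 0.36891885] [0.58873788 0.30319668 0.3824319 ]
T 0.39 18 [0.58120813 0.29926616 0.38256692] [0.58503038 0.31076769 0.39411889]
T 0.405 69 [0.55737841 0.19913695 0.40668771] [0.62523339 0.30296787 0.41246126]
T 0.42 404 [0.55681354 0.19899443 0.41250023] [0.62489948 0.31954473 0.42745669]
T 0.435 709 [0.55644348 0.1917193  0.42756979] [0.62490129 0.31472134 0.44245292]
T 0.45 1660 [0.55626019 0.19083576 0.44256033] [0.62491465 0.30784061 0.4574505 ]
T 0.465 113 [0.568457   0.26182539 0.45755029] [0.61461348 0.28240194 0.47099186]
T 0.48 21 [0.55661077 0.26185303 0.47277511] [0.57481098 0.27141232 0.48658566]
T 0.495 124 [0.55361339 0.24144659 0.48797096] [0.61381695 0.27605498 0.50249175]
T 0.51 489 [0.55420435 0.24189735 0.50260287] [0.62441831 0.26947238 0.51631432]
```

Camera depth shows the fingertips at z≈0.310 (body at 0.407) while TCP is reported at ≈0.271, so the reported z is ~38 mm too low; x, y agree. I'll work with that offset. The board stays flat with the bar released. Now to the green pot at (0.463, −0.251).

Request:
{"method": "step_arm", "body": {"deltas": [{"translation": [-0.011, 0.045, 0], "rot": [0, 0, 0]}, {"translation": [-0.022, 0.09, 0], "rot": [0, 0, 0]}, {"translation": [-0.033, 0.137, 0], "rot": [0, 0, 0]}, {"translation": [-0.044, 0.184, 0], "rot": [0, 0, 0]}, {"translation": [-0.055, 0.231, 0], "rot": [0, 0, 0]}, {"translation": [-0.066, 0.278, 0], "rot": [0, 0, 0]}, {"translation": [-0.077, 0.325, 0], "rot": [0, 0, 0]}, {"translation": [-0.088, 0.372, 0], "rot": [0, 0, 0]}, {"translation": [-0.1, 0.419, 0], "rot": [0, 0, 0]}, {"translation": [-0.11, 0.465, 0], "rot": [0, 0, 0]}, {"translation": [-0.12, 0.505, 0], "rot": [0, 0, 0]}, {"translation": [-0.127, 0.5305, 0], "rot": [0, 0, 0]}, {"translation": [-0.127, 0.5305, 0.04], "rot": [0, 0, 0]}, {"translation": [-0.127, 0.5305, 0.08], "rot": [0, 0, 0]}, {"translation": [-0.127, 0.5305, 0.12], "rot": [0, 0, 0]}, {"translation": [-0.127, 0.5305, 0.16], "rot": [0, 0, 0]}, {"translation": [-0.127, 0.5305, 0.17], "rot": [0, 0, 0]}, {"translation": [-0.127, 0.5305, 0.17], "rot": [0, 0, 0]}, {"translation": [-0.127, 0.5305, 0.17], "rot": [0, 0, 0]}], "hand": 100}}

```text
t: 17.35
position: [0.4644, -0.2526, 0.102]
tcp_rot: [3.139, -0.003, 0.0]
contact_force: [-0.2, 0.1, 0.5]
finger_gap: 0.0939
```

```bash
python3 - <<'E'
from plane import *
S=optics.camera('scene'); print(bplane(S)); T=optics.camera('top'); s=monitor.sense(); print(s['position'],s['tcp_rot'],s['finger_gap'])
cv2.imwrite('pics/s9.png',cv2.resize(S['color'][120:340,100:340],None,fx=2.7,fy=2.7))
X=cloud(S,np.ones((420,560),bool))
m=(abs(X[:,0]-.463)<.015)&(abs(X[:,1]+.251)<.08)&(X[:,2]>.095)&(X[:,2]<.3); Y=X[m]
for z in np.arange(.1,.26,.015):
    q=Y[abs(Y[:,2]-z)<.0075]
    if len(q): print(round(z,3),len(q),q.min(0),q.max(0))
E
```

```text
(array([-0.0021,  0.0023,  0.0847]), 1856, np.float64(0.08375888918931679))
[ 0.4649 -0.2529  0.1028] [ 3.1383 -0.0042  0.0001] 0.09387544851249141
0.13 13 [ 0.4573 -0.3027  0.1336] [ 0.4737 -0.1998  0.137 ]
0.145 129 [ 0.4535 -0.313   0.1376] [ 0.4748 -0.1934  0.1522]
0.16 140 [ 0.455  -0.3133  0.1526] [ 0.4759 -0.1935  0.1675]
0.175 153 [ 0.4535 -0.3135  0.1675] [ 0.4748 -0.1937  0.1823]
0.19 159 [ 0.4541 -0.3128  0.1825] [ 0.4754 -0.1934  0.1974]
0.205 148 [ 0.4534 -0.3134  0.1976] [ 0.4749 -0.192   0.2122]
0.22 55 [ 0.4549 -0.3052  0.213 ] [ 0.475  -0.1932  0.2272]
0.235 43 [ 0.4534 -0.2056  0.2281] [ 0.4774 -0.2005  0.2424]
0.25 37 [ 0.4621 -0.2049  0.2425] [ 0.4779 -0.1785  0.2556]
```

View pics/s9.png

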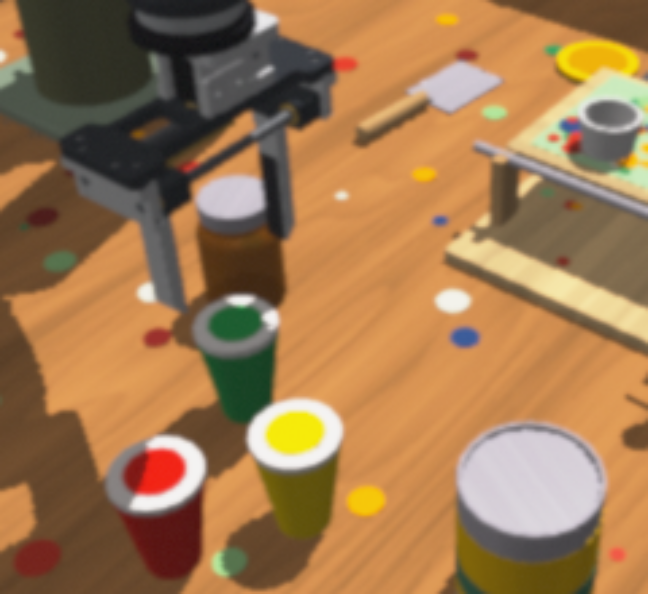

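Request:
{"method": "step_arm", "body": {"deltas": [{"translation": [-0.001, -0.002, 0.03], "rot": [0, 0, 0]}, {"translation": [-0.001, -0.002, 0.055], "rot": [0, 0, 0]}, {"translation": [-0.001, -0.002, 0.075], "rot": [0, 0, 0]}, {"translation": [-0.001, -0.002, 0.091], "rot": [0, 0, 0]}, {"translation": [-0.001, -0.002, 0.091], "rot": [0, 0, 0]}, {"translation": [-0.001, -0.002, 0.091], "rot": [0, 0, 0]}]}}

```text
t: 18.05
position: [0.4632, -0.2504, 0.0105]
tcp_rot: [3.14, -0.002, 0.0]
contact_force: [0.0, 0.6, 0.4]
finger_gap: 0.0942
```

Request:
{"method": "step_arm", "body": {"deltas": [{"translation": [0, 0, 0], "rot": [0, 0, 0]}, {"translation": [0, 0, 0], "rot": [0, 0, 0]}, {"translation": [0, 0, 0], "rot": [0, 0, 0]}, {"translation": [0, 0, 0], "rot": [0, 0, 0]}, {"translation": [0, 0, 0], "rot": [0, 0, 0]}, {"translation": [0, 0, 0], "rot": [0, 0, 0]}, {"translation": [0, 0, 0], "rot": [0, 0, 0]}], "hand": 0}}

```text
t: 18.75
position: [0.4624, -0.2501, 0.0094]
tcp_rot: [3.141, -0.001, -0.0]
contact_force: [-0.4, -1.3, 2.4]
finger_gap: 0.0601
```

```bash
python3 - <<'E'
from plane import *
S=optics.camera('scene'); s=monitor.sense(); print(s['position'],s['tcp_rot'],s['finger_gap'],s['contact_force'])
cv2.imwrite('pics/s10.png',cv2.resize(S['color'][120:340,100:340],None,fx=2.7,fy=2.7))
E
```

```text
[ 0.4624 -0.2501  0.0094] [ 3.1406 -0.0008 -0.0001] 0.06005247880956993 [ 0.2241 -2.8292  2.9806]
```

View pics/s10.png

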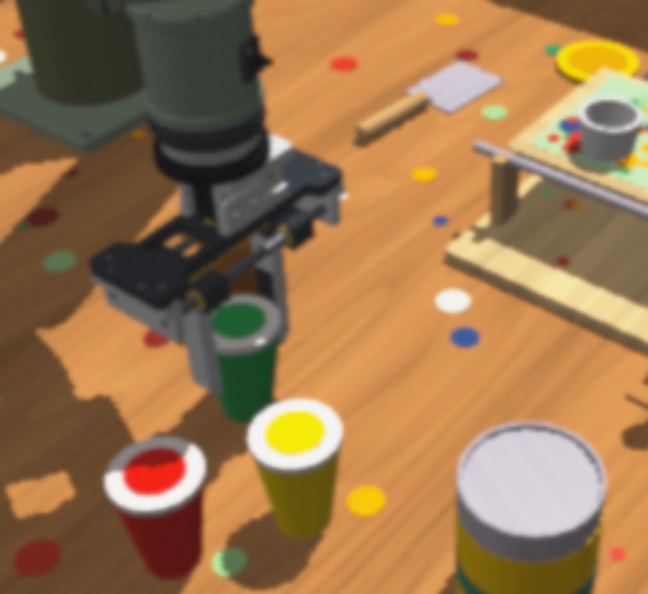

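Request:
{"method": "step_arm", "body": {"deltas": [{"translation": [0, 0, -0.008], "rot": [0, 0, 0]}, {"translation": [0, 0, -0.02], "rot": [0, 0, 0]}, {"translation": [0, 0, -0.04], "rot": [0, 0, 0]}, {"translation": [0, 0, -0.06], "rot": [0, 0, 0]}, {"translation": [0, 0, -0.06], "rot": [0, 0, 0]}]}}

```text
t: 19.3
position: [0.4642, -0.251, 0.0723]
tcp_rot: [3.138, -0.005, 0.0]
contact_force: [0.3, -0.6, -1.7]
finger_gap: 0.0604
```

```bash
python3 - <<'E'
from plane import *
S=optics.camera('scene'); s=monitor.sense(); print(s['position'],s['tcp_rot'],s['finger_gap'],s['contact_force'])
cv2.imwrite('pics/s11.png',cv2.resize(S['color'][120:340,100:340],None,fx=2.7,fy=2.7))
for x in optics.pinpoint('pot_mid',S)[:1]: print(x)
for x in optics.silhouettes('pot_mid',S)[:1]: print(x['bbox'],x['p'])
E
```

```text
[ 0.4631 -0.2502  0.0706] [ 3.1395 -0.0029  0.0001] 0.05991606795856878 [ 0.1764  0.3896 -2.3739]
{'uv': [187.4, 231.5], 'p': 0.88}
[186.8, 228.9, 28.3, 48.5] 0.64
```

View pics/s11.png

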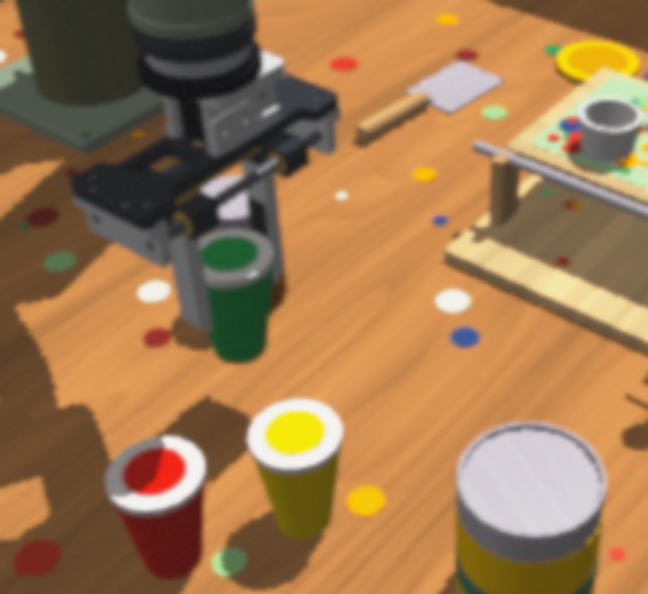

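Request:
{"method": "step_arm", "body": {"deltas": [{"translation": [0, 0, -0.035], "rot": [0, 0, 0]}, {"translation": [0, 0, -0.07], "rot": [0, 0, 0]}, {"translation": [0, 0, -0.1], "rot": [0, 0, 0]}, {"translation": [0.005, -0.018, -0.1], "rot": [0, 0, 0]}, {"translation": [0.012, -0.043, -0.1], "rot": [0, 0, 0]}, {"translation": [0.021, -0.075, -0.1], "rot": [0, 0, 0]}, {"translation": [0.03, -0.107, -0.1], "rot": [0, 0, 0]}, {"translation": [0.039, -0.139, -0.1], "rot": [0, 0, 0]}, {"translation": [0.048, -0.171, -0.1], "rot": [0, 0, 0]}, {"translation": [0.057, -0.203, -0.1], "rot": [0, 0, 0]}, {"translation": [0.066, -0.235, -0.1], "rot": [0, 0, 0]}, {"translation": [0.075, -0.267, -0.1], "rot": [0, 0, 0]}, {"translation": [0.084, -0.299, -0.1], "rot": [0, 0, 0]}, {"translation": [0.091, -0.325, -0.1], "rot": [0, 0, 0]}, {"translation": [0.097, -0.345, -0.1], "rot": [0, 0, 0]}, {"translation": [0.1, -0.358, -0.1], "rot": [0, 0, 0]}, {"translation": [0.1, -0.358, -0.1], "rot": [0, 0, 0]}, {"translation": [0.1, -0.358, -0.1], "rot": [0, 0, 0]}, {"translation": [0.1, -0.358, -0.1], "rot": [0, 0, 0]}]}}

```text
t: 21.35
position: [0.5615, 0.1074, 0.1686]
tcp_rot: [3.141, 0.001, -0.001]
contact_force: [0.1, 0.2, -2.8]
finger_gap: 0.0599
```

```bash
python3 - <<'E'
from plane import *
S=optics.camera('scene'); T=optics.camera('top'); s=monitor.sense(); print(s['position'],s['tcp_rot'],s['finger_gap'],s['contact_force']); print(bplane(S))
cv2.imwrite('pics/s12.png',cv2.resize(S['color'][60:260,240:440],None,fx=3,fy=3))
X={}
for n,p in (('S',S),('T',T)):
    for t in ('pot_mid','ring'):
        r=optics.pinpoint(t,p)[:1]; print(n,t,r)
        if r: X[n,t]=r[0]['uv']
    for x in optics.silhouettes('pot_mid',p)[:1]:
        c=cloud(p,x['region']); print(x['bbox'],x['p'],np.median(c,0),np.percentile(c,[3,97],axis=0))
    if (n,'pot_mid') in X: print('pot at z .2025',atz(p,X[n,'pot_mid'],.2025))
    if (n,'ring') in X: print('ring at .084',atz(p,X[n,'ring'],.084))
    # lowest foot points
    c=cloud(p,np.ones((420,560),bool)); m=(abs(c[:,0]-.563)<.045)&(abs(c[:,1]-.108)<.045)&(c[:,2]>.15)&(c[:,2]<.185); q=c[m]
    if len(q): print('foot',len(q),q.min(0),q.max(0))
for t in ('pot_mid','ring'):
    if ('S',t) in X and ('T',t) in X: print(t,tri(S,X['S',t],T,X['T',t]))
E
```

```text
[0.5618 0.1074 0.1689] [ 3.1413  0.0003 -0.0015] 0.059934732738386697 [-0.4632 -0.7984 -1.5545]
(array([-0.0015,  0.0011,  0.0846]), 1841, np.float64(0.08382299539800042))
S pot_mid [{'uv': [331.3, 131.1], 'p': 0.76}]
S ring [{'uv': [322.7, 175.1], 'p': 0.97}]
[331.2, 132.0, 23.9, 43.8] 0.68 [0.5753 0.0909 0.2122] [[0.5457 0.0795 0.1595]
 [0.5898 0.1336 0.2447]]
pot at z .2025 [0.5718 0.1042 0.2025]
ring at .084 [0.5622 0.1015 0.084 ]
foot 174 [0.5451 0.0818 0.1576] [0.5836 0.1151 0.185 ]
T pot_mid [{'uv': [188.1, 204.8], 'p': 0.81}]
T ring []
[185.3, 202.3, 23.5, 32.5] 0.72 [0.5421 0.1014 0.2453] [[0.5286 0.0765 0.1188]
 [0.5856 0.1283 0.3231]]
pot at z .2025 [0.5592 0.1067 0.2025]
foot 19 [0.5414 0.088  0.1584] [0.555  0.1117 0.1831]
pot_mid (array([0.5641, 0.1108, 0.196 ]), np.float64(0.00829128038006665))
```

View pics/s12.png

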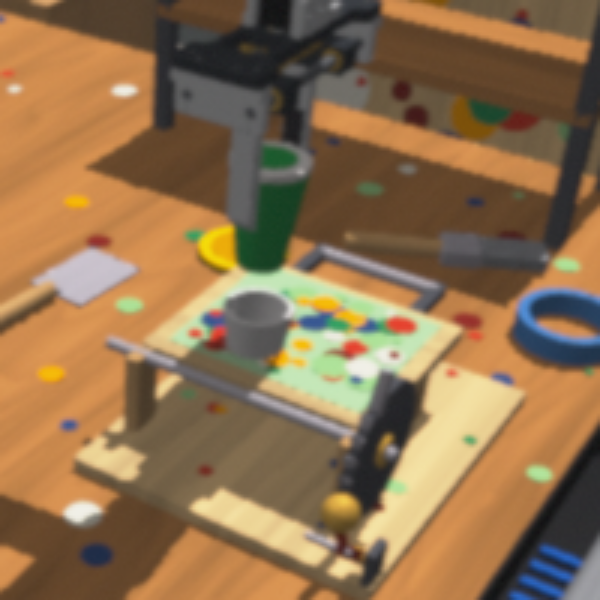

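```bash
python3 - <<'E'
from plane import *
from scipy.optimize import least_squares
d=np.load('c1.npz')
A={n:{k[:-1]:d[k] for k in d.files if k[-1]==n} for n in 'ST'}
B={'S':optics.camera('scene'),'T':optics.camera('top')}
print(monitor.sense()['position'])
def fit(q,rf):  # rf(z)
    f=lambda c: np.hypot(q[:,0]-c[0],q[:,1]-c[1])-rf(q[:,2])
    r=least_squares(f,[.563,.108],loss='soft_l1',f_scale=.002); return r.x,np.abs(f(r.x)).mean()
for n in 'ST':
    c=cloud(A[n],np.ones((420,560),bool)); 
    h=np.hypot(c[:,0]-.563,c[:,1]-.107)
    m=(h<.04)&(h>.0235)&(c[:,2]>.09)&(c[:,2]<.117); q=c[m]; f=lambda c_:np.hypot(q[:,0]-c_[0],q[:,1]-c_[1])-c_[2]
    r=least_squares(f,[.563,.107,.028],loss='soft_l1',f_scale=.002); print(n,'ring',len(q),r.x)
    m=(h<.035)&(c[:,2]>.1165)&(c[:,2]<.125);q=c[m]; print('  rim',len(q),cv2.minEnclosingCircle(q[:,:2].astype(np.float32)))
    c=cloud(B[n],np.ones((420,560),bool)); h=np.hypot(c[:,0]-.563,c[:,1]-.107)
    m=(h<.04)&(c[:,2]>.163)&(c[:,2]<.2)&(c[:,0]>.57 if n=='S' else c[:,0]<.9); q=c[m]
    foot=.159
    print(n,'pot',len(q),fit(q,lambda z:.019+.012*(z-foot)/.085))
E
```

```text
[0.562  0.1084 0.169 ]
S ring 205 [0.5633 0.1062 0.0255]
  rim 99 ((0.5630086660385132, 0.10644498467445374), 0.029968133196234703)
S pot 143 (array([0.5612, 0.106 ]), np.float64(0.0009636371406522211))
T ring 50 [0.5626 0.107  0.0246]
  rim 165 ((0.5631049275398254, 0.1092890053987503), 0.02833692356944084)
T pot 27 (array([0.5628, 0.1084]), np.float64(0.00019433609512329512))
```

Pot and ring axes agree within ~2 mm in both views; lowering slowly.

Request:
{"method": "step_arm", "body": {"deltas": [{"translation": [0.001, 0, 0.012], "rot": [0, 0, 0]}, {"translation": [0.001, 0, 0.024], "rot": [0, 0, 0]}, {"translation": [0.001, 0, 0.034], "rot": [0, 0, 0]}, {"translation": [0.001, 0, 0.042], "rot": [0, 0, 0]}, {"translation": [0.001, 0, 0.048], "rot": [0, 0, 0]}, {"translation": [0.001, 0, 0.054], "rot": [0, 0, 0]}, {"translation": [0.001, 0, 0.06], "rot": [0, 0, 0]}, {"translation": [0.001, 0, 0.065], "rot": [0, 0, 0]}, {"translation": [0.001, 0, 0.065], "rot": [0, 0, 0]}]}}

```text
t: 22.75
position: [0.5626, 0.1088, 0.1032]
tcp_rot: [-3.141, 0.001, -0.0]
contact_force: [0.4, 0.4, -2.7]
finger_gap: 0.0598
```

Request:
{"method": "step_arm", "body": {"deltas": [{"translation": [0, 0, 0.002], "rot": [0, 0, 0]}, {"translation": [0, 0, 0.004], "rot": [0, 0, 0]}, {"translation": [0, 0, 0.005], "rot": [0, 0, 0]}, {"translation": [0, 0, 0.005], "rot": [0, 0, 0]}]}}

```text
t: 23.15
position: [0.5634, 0.1092, 0.0995]
tcp_rot: [-3.14, -0.001, 0.0]
contact_force: [0.1, 3.4, -0.7]
finger_gap: 0.0597
```

```bash
python3 - <<'E'
from plane import *
S=optics.camera('scene'); s=monitor.sense(); print(s['position'],s['tcp_rot'],s['finger_gap'],s['contact_force']); print(bplane(S))
cv2.imwrite('pics/s13.png',cv2.resize(S['color'][60:260,240:440],None,fx=3,fy=3))
c=cloud(S,np.ones((420,560),bool)); m=(abs(c[:,0]-.565)<.02)&(abs(c[:,1]-.108)<.025)&(c[:,2]>.13)&(c[:,2]<.19); q=c[m]; print('lid',np.percentile(q[:,2],[50,90,97]))
E
```

```text
[0.5633 0.1091 0.0994] [-3.1406 -0.001   0.    ] 0.05995093595800064 [-0.3959  2.9732 -0.258 ]
(array([0.0003, 0.003 , 0.0832]), 1894, np.float64(0.08375569520205656))
lid [0.1737 0.1755 0.1762]
```

View pics/s13.png

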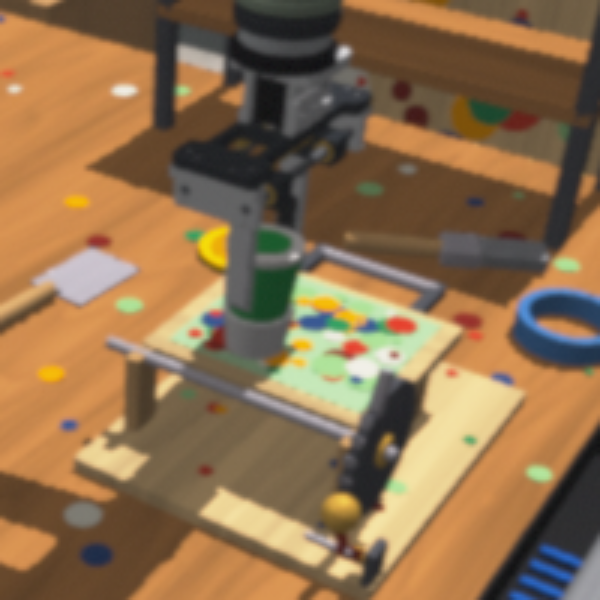

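Request:
{"method": "step_arm", "body": {"deltas": [{"translation": [0, 0.001, 0.001], "rot": [0, 0, 0]}, {"translation": [0, 0.001, 0.002], "rot": [0, 0, 0]}, {"translation": [0, 0.001, 0.003], "rot": [0, 0, 0]}, {"translation": [0, 0.001, 0.003], "rot": [0, 0, 0]}]}}

```text
t: 23.6
position: [0.5645, 0.1091, 0.0986]
tcp_rot: [-3.139, -0.004, 0.0]
contact_force: [-2.3, 5.2, 8.2]
finger_gap: 0.0596
```

Request:
{"method": "step_arm", "body": {"deltas": [{"translation": [0, 0, 0], "rot": [0, 0, 0]}, {"translation": [0, 0, 0], "rot": [0, 0, 0]}, {"translation": [0, 0, 0], "rot": [0, 0, 0]}, {"translation": [0, 0, 0], "rot": [0, 0, 0]}, {"translation": [0, 0, 0], "rot": [0, 0, 0]}], "hand": 100}}

```text
t: 24.1
position: [0.5627, 0.1071, 0.0955]
tcp_rot: [3.141, 0.001, -0.0]
contact_force: [-0.1, -0.4, -0.4]
finger_gap: 0.0936
```

```bash
cat > chk.py <<'E'
from plane import *
import sys
from scipy.optimize import least_squares
S=optics.camera('scene'); T=optics.camera('top'); s=monitor.sense(); print(s['position'],s['finger_gap'],s['contact_force']); print(bplane(S))
cv2.imwrite(f'pics/{sys.argv[1]}.png',np.hstack([cv2.resize(S['color'][80:240,240:400],(400,400)),cv2.resize(T['color'][130:290,120:280],(400,400))]))
for n,p in (('S',S),('T',T)):
    c=cloud(p,np.ones((420,560),bool)); h=np.hypot(c[:,0]-.563,c[:,1]-.108)
    q=c[(h<.04)&(c[:,2]>.165)&(c[:,2]<.182)]
    if len(q)>20:
        A=np.c_[q[:,:2]-[.563,.108],np.ones(len(q))]; m=np.ones(len(q),bool)
        for tol in (.003,.002): k=np.linalg.lstsq(A[m],q[m,2],rcond=None)[0]; m=abs(A@k-q[:,2])<tol
        print(n,'lid plane',k,m.sum(),cv2.minEnclosingCircle(q[m][:,:2].astype(np.float32)))
E
python3 chk.py f1
```

```text
[0.5628 0.1073 0.0957] 0.09389294143741404 [ 0.6035 -0.4719  0.4011]
(array([-0.0006,  0.0044,  0.0835]), 1902, np.float64(0.08371783592201781))
S lid plane [-0.0323  0.0177  0.1727] 209 ((0.5637825727462769, 0.105760358273983), 0.030720731243491173)
T lid plane [0.0236 0.0275 0.1743] 156 ((0.5627089142799377, 0.10739969462156296), 0.030191468074917793)
```

View pics/f1.png

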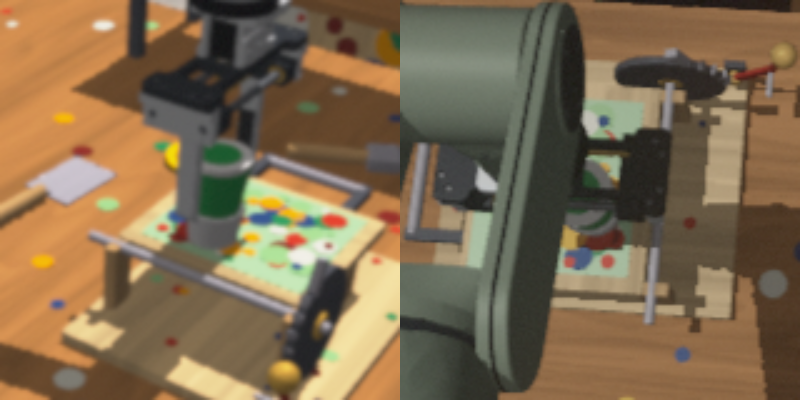

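Nested at lid height ≈0.173 and released. Backing straight up, then aside.

Request:
{"method": "step_arm", "body": {"deltas": [{"translation": [0, 0, -0.02], "rot": [0, 0, 0]}, {"translation": [0, 0, -0.05], "rot": [0, 0, 0]}, {"translation": [0, 0, -0.09], "rot": [0, 0, 0]}, {"translation": [0, 0, -0.13], "rot": [0, 0, 0]}, {"translation": [0, 0, -0.17], "rot": [0, 0, 0]}, {"translation": [0, 0.04, -0.19], "rot": [0, 0, 0]}, {"translation": [0, 0.08, -0.19], "rot": [0, 0, 0]}, {"translation": [0, 0.12, -0.19], "rot": [0, 0, 0]}, {"translation": [0, 0.16, -0.19], "rot": [0, 0, 0]}, {"translation": [0, 0.2, -0.19], "rot": [0, 0, 0]}, {"translation": [0, 0.24, -0.19], "rot": [0, 0, 0]}, {"translation": [0, 0.27, -0.19], "rot": [0, 0, 0]}, {"translation": [0, 0.27, -0.19], "rot": [0, 0, 0]}, {"translation": [0, 0.27, -0.19], "rot": [0, 0, 0]}]}}

```text
t: 25.6
position: [0.5627, -0.1627, 0.2856]
tcp_rot: [-3.141, 0.001, -0.001]
contact_force: [-0.1, -0.7, 0.2]
finger_gap: 0.0939
```

```bash
python3 chk.py f2; python3 - <<'E'
from plane import *
T=optics.camera('top')
for t in ['pot_y_mid','pot_r_mid','jar_mid','tin_mid']:
    for x in optics.silhouettes(t,T)[:1]:
        c=cloud(T,x['region']); top=np.percentile(c[:,2],95); q=c[c[:,2]>top-.006]; print(t,cv2.minEnclosingCircle(q[:,:2].astype(np.float32)),x['bbox'])
E
```

```text
[ 0.563  -0.1614  0.2859] 0.09411809096461908 [-0.5175 -0.1065  0.146 ]
(array([-0.0003,  0.0037,  0.0834]), 1900, np.float64(0.08375854359781369))
S lid plane [-0.0108  0.0183  0.1723] 281 ((0.5637695789337158, 0.10616081953048706), 0.031798455864191055)
T lid plane [0.0024 0.0049 0.1743] 504 ((0.5630697011947632, 0.10908029228448868), 0.030529284849762917)
pot_y_mid ((0.7233045697212219, -0.04943757504224777), 0.0049021863378584385) [262.6, 155.8, 20.3, 15.4]
tin_mid ((0.7198854684829712, -0.0302740391343832), 0.005202794913202524) [260.2, 161.8, 12.7, 3.8]
```

View pics/f2.png

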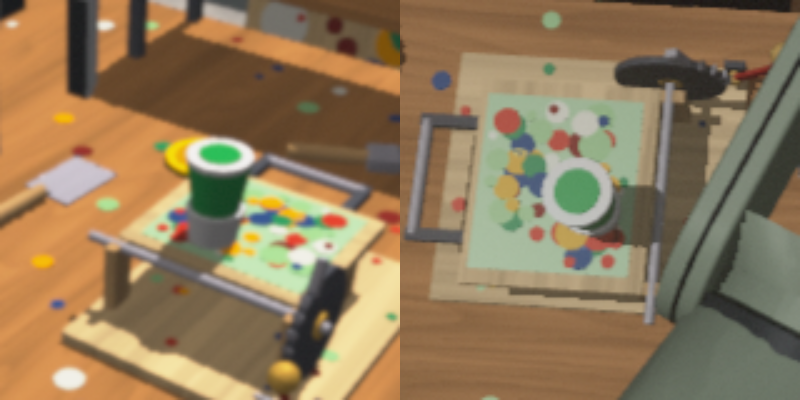

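```bash
python3 - <<'E'
from plane import *
S=optics.camera('scene')
for t in ['pot_y_mid','pot_r_mid','jar_mid','tin_mid']:
    print(t,[(x['uv'],round(x['p'],2)) for x in optics.pinpoint(t,S)[:1]])
d=np.load('c0.npz'); cv2.imwrite('pics/cmp.png',np.hstack([cv2.resize(d['colorS'],(400,300)),cv2.resize(S['color'],(400,300))]))
print(manip.finish_job())
E
```

```text
pot_y_mid [([207.9, 294.7], 0.89)]
pot_r_mid [([363.6, 148.4], 0.66)]
jar_mid [([185.9, 212.8], 0.57)]
tin_mid []
the job is handed in; nothing more can be done
None
```

View pics/cmp.png

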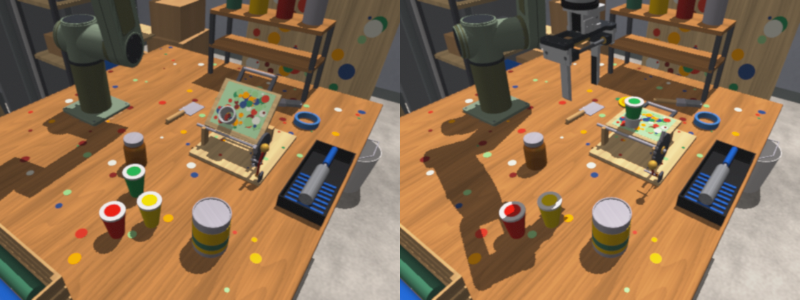

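The job is handed in, at about 26 s. I lifted the board by its bar until the pawl tipped over, guided it down flat, and nested the green pot in the ring. I then let go and backed away.

**Last checks:**
- **Board:** the fitted face slope is about 0.004 rad, so it lies flat.
- **Pot height:** the lid is at 0.172–0.174 m, against about 0.173 m when fully home.
- **Pot position:** its axis is within about 1–2 mm of the ring's. Lid tilt read 0.005 rad from the top camera and 0.02 rad from the scene camera.
- **Robot:** no contact force on the tool and the gripper is fully open.
- **Bystanders:** the before and after pictures show the other pots, jar and tin where they were.

**Disagreements and failed checks:**
- **Tool height:** the cameras put the fingertips about 35–38 mm above the reported TCP height. I went by the cameras. My first grip on the bar was marginal because of this, so I opened and regripped lower before lifting.
- **Camera offset:** the two cameras differ by about 3 mm in y.
- **Bystander detection:** at the end the networks located only the yellow pot and the jar, both within 2 px. They missed the tin and gave a false hit for the red pot, so I judged those two by eye. The top view of them was blocked by the arm.

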